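# Refill the visitors' sweet tin at the reception desk

## Task

Using the scoop, move every sweet from the grey tray into the square tin; never touch the sweets with the gripper or arm itself. Then stand the scoop upright back on its dark steel rest and put the lid on the tin, right way up and fully seated. Leave the other things on the desk where they are.

Things in the scene. Friction and masses are not known exactly. Their poses are not given: they have to be found in the camera images.
- tray: Fixed grey tray, open above, x along its length (away from the robot). Origin at height 0, below a point nearer to its far end. Inner width 96 (y +-48), floor 4 thick, flat from x -185 to x +100; at both ends it turns up into a smooth 45 degree ramp, 60 high at x -241 and x +156. Side walls 62 high, 4 thick. The sweets start in the half by the far (+x) ramp.
- scoop: Loose aluminium scoop. Origin: centre of the pan's underside; x forward to the open lip, z up. Pan x -40 to +40 (lip), 84 wide, 79 inside, floor 2.5 thick; back wall 45 high at x -40; side walls 40 high, x -40 to +22. Behind it an upright black handle: post 20 (x) by 32 (y), axis at x -50, z 0 to 130; grip near z 110. 180 g. Holds about 4 sweets.
- rest: Dark steel scoop rest, fixed: flat plate 120 (x) by 160 (y), 4 thick, without a rim. Origin: centre of the underside. The scoop stands on it at the start.
- tin: White square tin, fixed, open-topped: 138 by 138 outside, walls and floor 3 thick, 80 high. Origin: centre of the underside (height 0); x and y along its sides.
- lid: Loose white square lid, right way up on the desk. Origin: centre of the underside. Plug 122 x 122 (z 0 to 8) drops into the tin's mouth (132 x 132); plate 146 x 146 (z 8 to 13) rests on its rim, the origin then 72 above the desk; wooden bar handle on top 16 (x) by 60 (y), z 13 to 43. Fits in any quarter turn. 220 g.
- sweet1: Cream-coloured round sweet, a smooth, slippery ball 37 in diameter, 40 g. Origin: its centre. Five to eight of these are present (the others are absent). They roll, but stop soon on a level surface.
- sweet2: Cream-coloured round sweet, a smooth, slippery ball 37 in diameter, 40 g. Origin: its centre. Five to eight of these are present (the others are absent). They roll, but stop soon on a level surface.
- sweet3: Cream-coloured round sweet, a smooth, slippery ball 37 in diameter, 40 g. Origin: its centre. Five to eight of these are present (the others are absent). They roll, but stop soon on a level surface.
- sweet4: Cream-coloured round sweet, a smooth, slippery ball 37 in diameter, 40 g. Origin: its centre. Five to eight of these are present (the others are absent). They roll, but stop soon on a level surface.
- sweet5: Cream-coloured round sweet, a smooth, slippery ball 37 in diameter, 40 g. Origin: its centre. Five to eight of these are present (the others are absent). They roll, but stop soon on a level surface.
- sweet6: Cream-coloured round sweet, a smooth, slippery ball 37 in diameter, 40 g. Origin: its centre. Five to eight of these are present (the others are absent). They roll, but stop soon on a level surface.
- sweet7: Cream-coloured round sweet, a smooth, slippery ball 37 in diameter, 40 g. Origin: its centre. Five to eight of these are present (the others are absent). They roll, but stop soon on a level surface.
- sweet8: Cream-coloured round sweet, a smooth, slippery ball 37 in diameter, 40 g. Origin: its centre. Five to eight of these are present (the others are absent). They roll, but stop soon on a level surface.
- tape: Bystander: roll of clear tape, 96 across, 45 high, lying flat. Origin: centre of the underside.
- tumbler: Bystander: brown drinks tumbler, 80 across, 172 high. Origin: centre of the underside.
- stapler: Bystander: stapler 140 by 36, 44 high. Origin: centre of the underside.
- mouse: Bystander: black computer mouse 110 by 62, 36 high, on a thin pad. Origin: centre of the underside.
- stamp: Bystander: wooden rubber stamp, 44 across, 76 high, standing. Origin: centre of the underside.
Not all that is in view belongs to the job. What is shaped like the scoop but pink or purple is not meant.

How it is judged:
On the way:
1. every sweet lies in the tin (x of sweet1 in the frame of tin between -0.064 and 0.064 m and y of sweet1 in the frame of tin between -0.064 and 0.064 m and z of each of sweet1, sweet2, sweet3, sweet4, sweet5, sweet6, sweet7, sweet8 in the frame of tin below 0.065 m and x of sweet2 in the frame of tin between -0.064 and 0.064 m and y of sweet2 in the frame of tin between -0.064 and 0.064 m and x of sweet3 in the frame of tin between -0.064 and 0.064 m and y of sweet3 in the frame of tin between -0.064 and 0.064 m and x of sweet4 in the frame of tin between -0.064 and 0.064 m and y of sweet4 in the frame of tin between -0.064 and 0.064 m and x of sweet5 in the frame of tin between -0.064 and 0.064 m and y of sweet5 in the frame of tin between -0.064 and 0.064 m and x of sweet6 in the frame of tin between -0.064 and 0.064 m and y of sweet6 in the frame of tin between -0.064 and 0.064 m and x of sweet7 in the frame of tin between -0.064 and 0.064 m and y of sweet7 in the frame of tin between -0.064 and 0.064 m and x of sweet8 in the frame of tin between -0.064 and 0.064 m and y of sweet8 in the frame of tin between -0.064 and 0.064 m), for 0.2 s.
At the end, for the whole second after the job is handed in: Every sweet is in the tin; the scoop stands upright on the rest (pan centre within 50 x 65 mm of the plate's centre, tilt < 0.1 rad, underside < 12 mm high); the lid is seated (centred within 12 mm, origin 66 to 75.5 mm above the tin's underside, tilt < 0.04 rad); scoop and lid at rest (all of step 1 and x of scoop in the frame of rest between -0.05 and 0.05 m and y of scoop in the frame of rest between -0.065 and 0.065 m and angle between scoop's own z axis and vertical below 0.1 rad and height (world z) of scoop below 0.012 m and horizontal distance between lid and tin below 0.012 m and z of lid in the frame of tin between 0.066 and 0.0755 m and angle between lid's own z axis and vertical below 0.04 rad and linear speed of each of lid, scoop below 0.02 m/s); the robot touches nothing.
It fails at once if the gripper or arm touches a sweet (contact force between any of the fingers, the arm and sweet1 above 0.3 N or contact force between any of the fingers, the arm and sweet2 above 0.3 N or contact force between any of the fingers, the arm and sweet3 above 0.3 N or contact force between any of the fingers, the arm and sweet4 above 0.3 N or contact force between any of the fingers, the arm and sweet5 above 0.3 N or contact force between any of the fingers, the arm and sweet6 above 0.3 N or contact force between any of the fingers, the arm and sweet7 above 0.3 N or contact force between any of the fingers, the arm and sweet8 above 0.3 N).
It fails at once if a bystander is moved more than 4 cm (distance of any of tape, tumbler, stapler, mouse, stamp from where it was at the start of the episode above 0.04 m).
Of sweet1, sweet2, sweet3, sweet4, sweet5, sweet6, sweet7, sweet8 only 5 to 8 are there at a start; the rules pass over those that are not, and their reading is None.
At some moment in a run one of scoop, lid may be knocked a few centimetres aside while the robot is not near it.
It also fails if it takes over 210 s, if anything falls off the work surface, if the arm or the gripper's body presses on something with over 40 N, if the wrist force passes 120 N, or if a joint passes its speed limit or range.

## Robot

A 7-joint arm with a two-finger parallel gripper is mounted at the origin on the work surface. World frame = base frame: x ahead of the robot, y to its left, z up, the work surface at z = 0. Lengths are in m, angles in rad, forces in N, time in s.
With the tool pointing down it reaches from about 0.425 to 0.95 m from the base axis. Payload 4.7 kg.
Tool frame: the origin (TCP) lies at the very end of the fingers, on their centre line; the grasp point (between the pads) lies r.grasp_offset behind it (r.grasp_offset is the distance from the TCP to the grasp point, in m); z points along the fingers, y is the line along which they close (so a half turn about z gives the same grasp; the last joint's range is limited). The gripper opens to 87 mm and grips with 3 to 60 N. Pads are 19 mm wide; open, the fingers measure 117 mm over their backs; the gripper's body (75 mm by 190 mm) begins 51 mm behind the grasp point.
Start: joints at [-1.341, 0.469, -0.049, 1.532, 0.024, 1.141, -0.082], TCP at [0.173, 0.653, 0.223] pointing down, gripper open.
Joint ranges: [-2.59, 2.59], [-0.33, 1.99], [-1.39, 1.29], [0.1, 2.45], [-1.04, 4.18], [0.21, 1.99], [-2.66, 2.66]. Speed limits (rad/s): [2.57, 2.57, 3.14, 3.14, 3.14, 3.14, 3.14].

## Interface

Orientations are given as a unit quaternion [w, x, y, z].
In Python, from rig import r, vision gives the robot as it stands. The module is installed in compiled form; this text tells all that it offers.
- The arm moves only by the tool send_rows, never from a script. Its arguments are lists of equal length, an entry for each row: "gripper": the opening, from -1 (shut) to 1 (fully open); "slide": the shift along the world's x, y, z in cm, a list of three; "twist": the turn about the world's z in rad. In form: {"gripper": [gripper, ...], "slide": [[dx, dy, dz], ...], "twist": [twist, ...]}. A call has exactly 5 rows; each row is the pose to reach, as a shift and turn from the pose commanded when the call began; what a row does not reach only later rows make up. A row lasts 1/10 s, in which the tool goes at most 50 mm and 8.59 degrees, less where a joint would pass 70% of its speed; a pose out of reach is approached as far as the arm can. A call with a gripper value outside its range is refused whole. The fingers move at their own pace and stop on an object; "grip_force" is the grip in N (left out, the last holds). Time passes only in rows, so rows that repeat a pose let the fingers close, or fill a call up. It gives the time, the measured TCP pose, the force, the opening and the grip force at its end, in the units of the state.
- r.sense(): the state, without advancing time (a new reading comes with each control period).
- vision.capture(name): name is "side" or "top"; returns the picture (480x640x3 uint8, blue, green, red); there is no depth.
- vision.camera_params(name): a dict with "intrinsics" (3x3 intrinsics, pixels), "k1" (the pictures are not rectified: a ray, as slopes to the right and down, at radius r is drawn at 1 + k1 r^2 times it, then the intrinsics apply), "R" (3x3) and "t" (3): a world point X has camera coordinates R X + t. Camera axes: x right, y down, z forward; pixel columns grow to the right and rows downward; lengths in m; the calibration is good to about 2 mm. A picture is of the moment at which its call begins. camera_params takes no time and is no camera call.
- r.finish_job(): hands the job in; it is judged then, once.
Trained networks look in the newest picture that a camera, given by its name, has taken for a name from the list of things; names that differ only in an ending like _2 or _b are one class to them, and where a whole thing is asked for, a point or a joint stands for the part that bears it (a point fixed in the world has none). Each returns a list of dicts, best first, with "p" (0 to 1); they miss things now and then, are a little off and sometimes report something else, mostly with a low value. They report only what shows in the picture. A call takes as long as a camera call. They do not tell look-alikes from the thing itself.
- vision.spot_in(query, camera): "uv" ([column, row] in pixels, amid what is visible of it).
- vision.tip_of(query, camera): "uv" ([column, row] in pixels: a listed point, or the origin of a listed thing).
The state is a dict: "time_s": time; "joints": joint angles; "joint_vel": joint speeds; "joint_torque": joint torques, N m; "position": TCP position; "tool_rot": TCP orientation; "contact_force": force on the tool from outside, world axes, zero at the start; "wrist_torque": the same for the moment, N m; "finger_gap": finger opening in m; "gripper_force": force on a finger pad.
Only numpy, scipy, OpenCV 4.12 (cv2) and the standard library are available. Lean on these libraries where they do the work, as an engineer would, in place of code of your own. Each camera call takes 0.05 s, during which the arm holds its last target. There are 200 camera calls.

## Working session

There is one attempt and no reset: what is moved stays moved. The work goes in short steps, Python scripts to look and compute and a tool call to move; the robot and the scene stay as the last step left them, time stands still between calls to the robot, and variables do not carry over. Pictures are saved under pics/ and viewed, at most 14 in all, crops included, and the job is handed in when it is done.

Besides the shell and the picture viewer there is one more tool, called after "Call:" as name(argument=value, ...) on one line, values as JSON. send_rows: Moves the arm, as the interface text tells. Its arguments: {"type":"object","properties":{"gripper":{"type":"array","items":{"type":"number"}},"slide":{"type":"array","items":{"type":"array","items":{"type":"number"}}},"twist":{"type":"array","items":{"type":"number"}},"grip_force":{"type":"number"}},"required":["gripper","slide","twist"]}

```bash
mkdir -p pics; python3 - <<'E'
from rig import r, vision
import cv2, numpy as np
for n in ("side","top"):
    cv2.imwrite(f"pics/{n}0.png",vision.capture(n))
    p=vision.camera_params(n); print(n,{k:np.round(v,4).tolist() for k,v in p.items()})
print(r.grasp_offset,r.sense())
E
```

```text
side {'intrinsics': [[529.103, 0.0, 321.6565], [0.0, 529.103, 251.1162], [0.0, 0.0, 1.0]], 'k1': -0.0891, 'R': [[0.8897, -0.4565, -0.0001], [-0.2655, -0.5171, -0.8137], [0.3714, 0.724, -0.5813]], 't': [-0.4655, 0.1905, 1.1782]}
top {'intrinsics': [[538.5936, 0.0, 323.8887], [0.0, 538.5936, 233.3084], [0.0, 0.0, 1.0]], 'k1': -0.0496, 'R': [[-0.0186, -0.9998, -0.0105], [-0.993, 0.0197, -0.1165], [0.1167, 0.0082, -0.9931]], 't': [-0.0047, 0.5067, 1.3363]}
0.0187 {'time_s': 0.1, 'joints': array([-1.34085397,  0.46935619, -0.04860738,  1.53355052,  0.02410718,
        1.14103236, -0.08228674]), 'joint_vel': array([ 0.00176319, -0.00309645, -0.00166862, -0.0020513 , -0.00054345,
       -0.0006436 , -0.00145283]), 'joint_torque': array([ 1.16836582e-03, -5.09168708e+01, -8.13499046e-02, -2.36827433e+01,
       -6.17016410e-02,  3.44576896e-02,  4.83063411e-05]), 'position': array([0.17261827, 0.6519978 , 0.22161766]), 'tool_rot': array([-8.23250637e-05,  1.29032449e-01,  9.91639981e-01, -8.76401579e-04]), 'contact_force': array([-0.08768906,  0.1413478 ,  0.57936781]), 'wrist_torque': array([ 0.00402014,  0.03318811, -0.02738078]), 'gripper_force': 0.0, 'finger_gap': 0.08690961565464692}
```

View pics/top0.png

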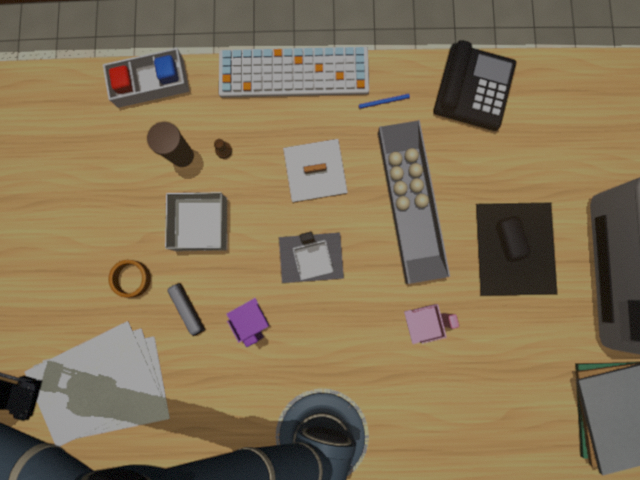

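View pics/side0.png

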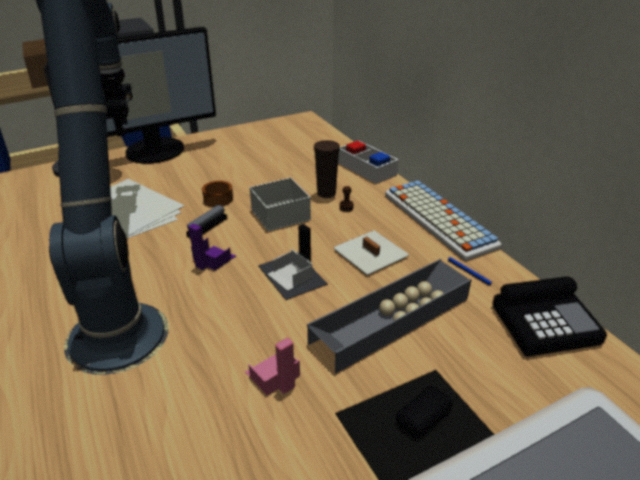

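```bash
cat > h.py <<'E'
from rig import r, vision
import cv2, numpy as np
P={n:vision.camera_params(n) for n in("side","top")}
def proj(n,X):
    p=P[n];c=np.asarray(X,float).reshape(-1,3)@np.array(p["R"]).T+p["t"]
    s=c[:,:2]/c[:,2:];s=s*(1+p["k1"]*(s**2).sum(1,keepdims=True))
    K=np.array(p["intrinsics"]);return s@K[:2,:2].T+K[:2,2]
def at(n,uv,z):
    "world point at height z seen at pixel uv"
    p=P[n];K=np.array(p["intrinsics"]);R=np.array(p["R"])
    u=cv2.undistortPoints(np.array([[uv]],float),K,np.array([p["k1"],0,0,0.]))[0,0]
    d=R.T@np.array([*u,1]);o=-R.T@np.array(p["t"]);return o+d*(z-o[2])/d[2]
def crop(img,u0,v0,u1,v1,s,f):
    cv2.imwrite("pics/"+f,cv2.resize(img[v0:v1,u0:u1],None,fx=s,fy=s,interpolation=cv2.INTER_CUBIC))
E
python3 - <<'E'
from h import *
i=cv2.imread("pics/top0.png")
crop(i,160,130,355,290,3.7,"left.png")
crop(cv2.rotate(i,cv2.ROTATE_90_COUNTERCLOCKWISE),110,185,290,275,4.4,"tray.png") # rot: u'=v, v'=639-u
vision.capture("top")
for q in["tray","scoop","rest","tin","lid","sweet1"]:
    for d in vision.tip_of(q,"top"): print(q,round(d["p"],2),np.round(d["uv"],1),np.round(at("top",d["uv"],0.0225 if q=="sweet1" else .004 if q=="scoop" else 0),4))
E
```

```text
tray 0.84 [408.5 189.3] [ 0.6215 -0.2377  0.    ]
scoop 0.94 [311.6 258.2] [0.4457 0.0186 0.004 ]
scoop 0.89 [246.7 320.5] [0.29   0.1864 0.004 ]
scoop 0.65 [423.2 324.1] [ 0.2726 -0.2618  0.004 ]
scoop 0.59 [413.9 186.1] [ 0.6289 -0.2515  0.004 ]
scoop 0.47 [417.6 199. ] [ 0.5946 -0.2598  0.004 ]
scoop 0.24 [412.2 151. ] [ 0.7231 -0.2508  0.004 ]
rest 0.75 [312.9 259.1] [0.4436 0.0154 0.    ]
rest 0.74 [404.3 199.8] [ 0.5938 -0.2257  0.    ]
tin 0.7 [402.1 191. ] [ 0.6173 -0.2208  0.    ]
tin 0.68 [200.9 221.9] [0.5463 0.3063 0.    ]
tin 0.48 [188.3 307.8] [0.3244 0.3374 0.    ]
tin 0.43 [509.2 240.8] [ 0.4809 -0.4943  0.    ]
tin 0.38 [419.6 198.4] [ 0.5968 -0.2658  0.    ]
sweet1 0.74 [395.5 172.4] [ 0.6621 -0.2023  0.0225]
sweet1 0.7 [398.7 158.8] [ 0.6979 -0.2119  0.0225]
sweet1 0.69 [400.1 190.8] [ 0.6135 -0.2125  0.0225]
sweet1 0.69 [400.9 203.7] [ 0.5798 -0.2133  0.0225]
sweet1 0.55 [416.7 188.5] [ 0.6187 -0.2554  0.0225]
sweet1 0.54 [419.3 202. ] [ 0.5833 -0.2607  0.0225]
sweet1 0.5 [412.4 150.7] [ 0.7188 -0.2483  0.0225]
sweet1 0.43 [415.8 165.3] [ 0.6798 -0.2556  0.0225]
```

View pics/left.png

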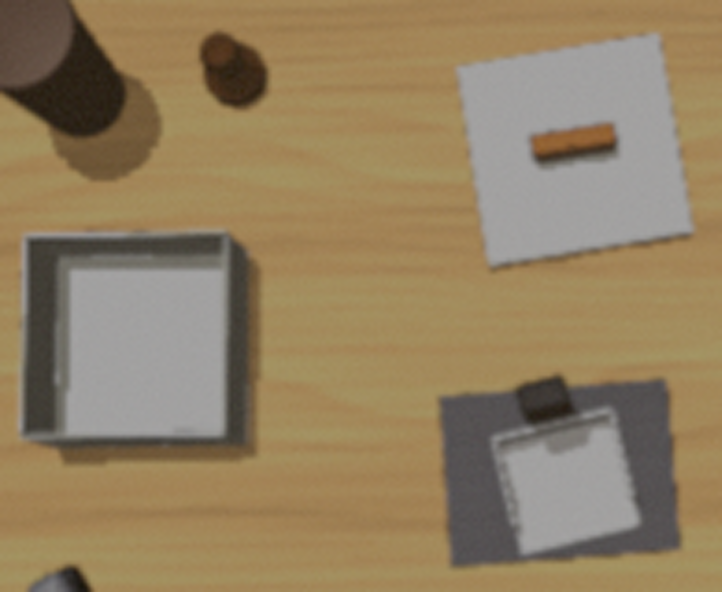

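View pics/tray.png

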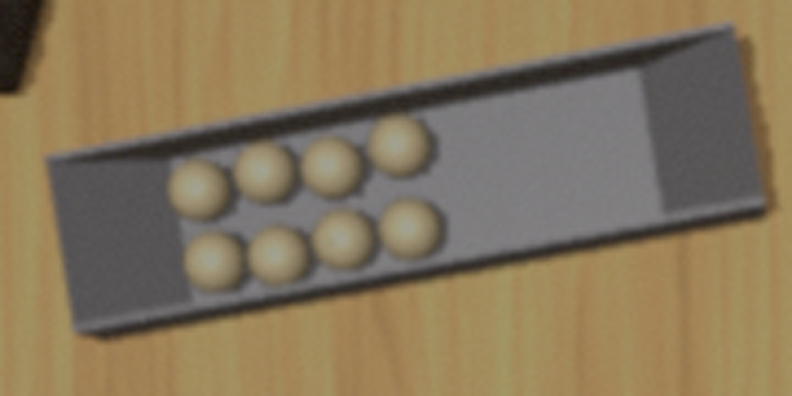

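```bash
cat > fit.py <<'E'
from h import *
from scipy.optimize import least_squares
def fit(X,uv,g,cam="top",base=0):
    X=np.array(X,float)/1000;uv=np.array(uv,float)
    def w(q):
        c,s=np.cos(q[2]),np.sin(q[2]);return np.c_[q[0]+c*X[:,0]-s*X[:,1],q[1]+s*X[:,0]+c*X[:,1],X[:,2]+base]
    o=least_squares(lambda q:(proj(cam,w(q))-uv).ravel(),g);return np.round(o.x,4),np.round(np.sqrt((o.fun**2).mean()),2)
E
python3 - <<'E'
from fit import *
L=lambda a:[(160+(x+.5)/3.7-.5,130+(y+.5)/3.7-.5) for x,y in a]
def T(a): return [(639-(185+(y+.5)/4.4-.5),110+(x+.5)/4.4-.5) for x,y in a]
print("tin",fit([(69,69,80),(69,-69,80),(-69,-69,80),(-69,69,80)],L([(22,235),(229,233),(230,440),(21,438)]),[.55,.3,0]))
print("rest",fit([(60,80,4),(60,-80,4),(-60,-80,4),(-60,80,4)],L([(440,398),(664,380),(680,548),(452,566)]),[.44,.015,0]))
print("lid",fit([(73,73,13),(73,-73,13),(-73,-73,13),(-73,73,13)],L([(457,68),(660,34),(692,233),(491,268)]),[.66,.015,0]))
print("scoop",fit([(40,42,6.5),(40,-42,6.5),(-40,-42,49),(-40,42,49)],L([(640,525),(521,555),(490,437),(612,407)]),[.44,.015,3.14]))
print("tray",fit([(156,-52,60),(156,52,60),(-241,-52,60),(-241,52,60)],T([(48,158),(78,332),(732,28),(766,210)]),[.62,-.24,0]))
E
```

```text
tin (array([ 0.5389,  0.3056, -0.0051]), np.float64(0.51))
rest (array([0.4479, 0.0209, 0.0627]), np.float64(0.5))
lid (array([0.6745, 0.0057, 0.1476]), np.float64(0.34))
scoop (array([0.4398, 0.0154, 3.3647]), np.float64(0.11))
tray (array([ 0.623 , -0.2324,  0.1424]), np.float64(0.56))
```

Call:
send_rows(gripper=[1, 1, 1, 1, 1], slide=[[4, -3.2, 0], [8, -6.4, 0], [12, -9.6, 0], [16, -12.8, 0], [20, -16, 0]], twist=[0, 0, 0, 0, 0], grip_force=40)

```text
time_s: 0.95
position: [0.3693, 0.495, 0.2229]
tool_rot: [0.0, 0.129, 0.992, 0.0]
contact_force: [0.6, 0.7, 0.3]
finger_gap: 0.0869
gripper_force: 0.0
```

Call:
send_rows(gripper=[1, 1, 1, 1, 1], slide=[[2, -4.2, 0], [4, -8.4, 0], [6, -12.6, 0], [8, -16.8, 0], [10, -21, 0]], twist=[0.1, 0.2, 0.3, 0.4, 0.48])

```text
time_s: 1.45
position: [0.4686, 0.2846, 0.2229]
tool_rot: [0.0, -0.112, 0.994, 0.0]
contact_force: [1.1, -0.3, -0.1]
finger_gap: 0.0871
gripper_force: 0.0
```

Call:
send_rows(gripper=[1, 1, 1, 1, 1], slide=[[0.4, -5, -0.6], [0.8, -10, -1.2], [1.1, -15, -1.8], [1.6, -20, -2.4], [1.6, -25.4, -3]], twist=[0, 0, 0, 0, 0])

```text
time_s: 1.95
position: [0.4843, 0.0368, 0.1935]
tool_rot: [0.001, -0.11, 0.994, 0.0]
contact_force: [1.2, -0.5, -1.2]
finger_gap: 0.0869
gripper_force: 0.0
```

Call:
send_rows(gripper=[1, 1, 1, 1, 1], slide=[[0, 0, 0], [0, 0, 0], [0, 0, 0], [0, 0, 0], [0, 0, 0]], twist=[0, 0, 0, 0, 0])

```text
time_s: 2.45
position: [0.484, 0.0401, 0.1933]
tool_rot: [0.0, -0.112, 0.994, 0.0]
contact_force: [-0.4, 0.6, -1.0]
finger_gap: 0.0872
gripper_force: 0.0
```

Call:
send_rows(gripper=[1, 1, 1, 1, 1], slide=[[0.45, -1.4, 0], [0.45, -1.4, -3], [0.45, -1.4, -6], [0.45, -1.4, -8.5], [0.45, -1.4, -9.8]], twist=[0, 0, 0, 0, 0])

```text
time_s: 2.95
position: [0.4871, 0.0255, 0.0933]
tool_rot: [-0.002, -0.111, 0.994, 0.0]
contact_force: [-0.3, 0.5, 0.1]
finger_gap: 0.087
gripper_force: 0.0
```

Call:
send_rows(gripper=[-0.2, -1, -1, -1, -1], slide=[[0, 0, 0], [0, 0, 0], [0, 0, 0], [0, 0, 0], [0, 0, 0]], twist=[0, 0, 0, 0, 0])

```text
time_s: 3.45
position: [0.4889, 0.0249, 0.096]
tool_rot: [0.001, -0.11, 0.994, 0.0]
contact_force: [-0.3, -0.8, 0.0]
finger_gap: 0.0549
gripper_force: 0.0
```

Call:
send_rows(gripper=[-1, -1, -1, -1, -1], slide=[[0, 0, 0], [0, 0, 0], [0, 0, 1], [0, 0, 2], [0, 0, 3]], twist=[0, 0, 0, 0, 0])

```text
time_s: 3.95
position: [0.4885, 0.0247, 0.1263]
tool_rot: [0.0, -0.11, 0.994, 0.0]
contact_force: [0.6, 0.4, -2.2]
finger_gap: 0.032
gripper_force: 39.9
```

Call:
send_rows(gripper=[-1, -1, -1, -1, -1], slide=[[0, 0, -0.5], [0, 0, -1], [0, 0, -1.5], [0, 0, -2], [0, 0, -2.2]], twist=[0, 0, 0, 0, 0])

```text
time_s: 4.45
position: [0.4883, 0.025, 0.1028]
tool_rot: [-0.001, -0.11, 0.994, 0.0]
contact_force: [-2.1, 0.8, 13.0]
finger_gap: 0.0316
gripper_force: 39.9
```

```bash
python3 - <<'E'
from h import *
s=r.sense();print(s["position"],s["contact_force"])
i=vision.capture("side");crop(i,240,200,340,310,5,"s1.png")
E
```

```text
[0.48828276 0.02495851 0.10282807] [-2.06011118  0.7508545  13.03282584]
```

View pics/s1.png

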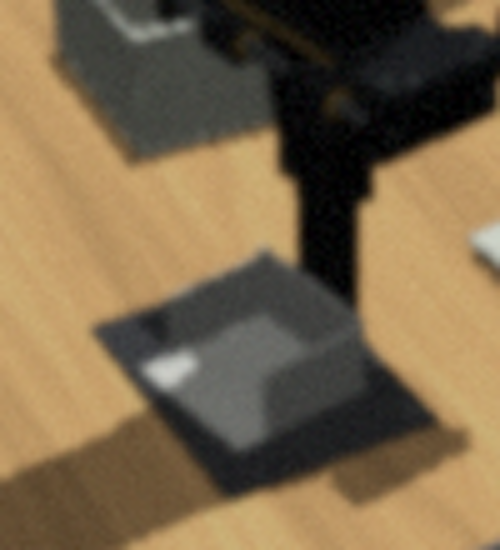

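The scoop stands flat on the rest, held a little high; I regrip lower.

Call:
send_rows(gripper=[0, 0, 0, 0, 0], slide=[[0, 0, 0], [0, 0, 0], [0, 0, -0.3], [0, 0, -0.6], [0, 0, -1]], twist=[0, 0, 0, 0, 0])

```text
time_s: 5.0
position: [0.4884, 0.0247, 0.093]
tool_rot: [0.0, -0.11, 0.994, 0.0]
contact_force: [-0.2, -0.3, -0.4]
finger_gap: 0.0437
gripper_force: 0.0
```

Call:
send_rows(gripper=[-1, -1, -1, -1, -1], slide=[[0, 0, 0], [0, 0, 0], [0, 0, 0], [0, 0, 0], [0, 0, 0]], twist=[0, 0, 0, 0, 0])

```text
time_s: 5.5
position: [0.4883, 0.0247, 0.0932]
tool_rot: [-0.0, -0.11, 0.994, 0.0]
contact_force: [0.4, -0.3, -1.4]
finger_gap: 0.0316
gripper_force: 39.9
```

Call:
send_rows(gripper=[-1, -1, -1, -1, -1], slide=[[0, 0, 1], [0, 0, 3], [0, 0, 6], [0, 0, 8.5], [0, 0, 11]], twist=[0, 0, 0, 0, 0])

```text
time_s: 6.0
position: [0.4883, 0.0246, 0.2051]
tool_rot: [0.0, -0.11, 0.994, 0.0]
contact_force: [-0.1, -0.7, -1.7]
finger_gap: 0.0314
gripper_force: 39.9
```

Call:
send_rows(gripper=[-1, -1, -1, -1, -1], slide=[[0, 0, 0], [0, -1, 0], [0, -2, 0], [0, -3, 0], [0, -4, 0]], twist=[-0.13, -0.26, -0.39, -0.52, -0.65])

```text
time_s: 6.5
position: [0.4883, -0.0157, 0.204]
tool_rot: [0.0, 0.215, 0.977, 0.0]
contact_force: [0.3, 0.1, -1.8]
finger_gap: 0.0316
gripper_force: 39.9
```

Call:
send_rows(gripper=[-1, -1, -1, -1, -1], slide=[[0, -1, 0], [0, -2, 0], [0, -3, 0], [0, -4, 0], [0, -5, 0]], twist=[-0.13, -0.26, -0.39, -0.52, -0.65])

```text
time_s: 7.0
position: [0.4883, -0.0657, 0.204]
tool_rot: [0.0, 0.516, 0.857, 0.0]
contact_force: [0.3, -0.3, -0.5]
finger_gap: 0.0318
gripper_force: 39.9
```

Call:
send_rows(gripper=[-1, -1, -1, -1, -1], slide=[[0, -1, 0], [0, -2, 0], [0, -3, 0], [0, -4, 0], [0, -5, 0]], twist=[-0.13, -0.26, -0.39, -0.52, -0.65])

```text
time_s: 7.5
position: [0.4882, -0.1156, 0.2039]
tool_rot: [-0.0, 0.762, 0.647, 0.0]
contact_force: [-0.4, -0.5, -0.7]
finger_gap: 0.0315
gripper_force: 39.9
```

Call:
send_rows(gripper=[-1, -1, -1, -1, -1], slide=[[-0.5, -2, 0], [-1, -4, 0], [-1.5, -6, 0], [-2, -7, 0], [-2.5, -8, 0]], twist=[-0.13, -0.26, -0.39, -0.52, -0.65])

```text
time_s: 8.0
position: [0.4629, -0.196, 0.2039]
tool_rot: [-0.0, 0.929, 0.369, 0.0]
contact_force: [1.0, 0.2, -1.7]
finger_gap: 0.0317
gripper_force: 39.9
```

Call:
send_rows(gripper=[-1, -1, -1, -1, -1], slide=[[-0.3, -2, -1], [-0.3, -4, -2], [-0.3, -5, -3], [-0.3, -6, -3.5], [-0.3, -6, -3.5]], twist=[-0.13, -0.26, -0.39, -0.52, -0.62])

```text
time_s: 8.5
position: [0.4597, -0.2564, 0.1683]
tool_rot: [0.0, 0.998, 0.068, -0.0]
contact_force: [-0.6, -0.1, -0.5]
finger_gap: 0.0317
gripper_force: 39.9
```

Call:
send_rows(gripper=[-1, -1, -1, -1, -1], slide=[[0, 0, 0], [0, 0, 0], [0, 0, 0], [0, 0, 0], [0, 0, 0]], twist=[0, 0, 0, 0, 0])

```text
time_s: 9.0
position: [0.4605, -0.2551, 0.1685]
tool_rot: [-0.0, 0.997, 0.072, 0.0]
contact_force: [0.1, -0.1, -1.8]
finger_gap: 0.0319
gripper_force: 39.9
```

```bash
python3 - <<'E'
from h import *
s=r.sense();q=s["tool_rot"];print(s["position"],q,"scoopyaw",2*np.arctan2(q[2],q[1]))
i=vision.capture("top");crop(i,370,110,470,300,3.1,"t2.png")
j=vision.capture("side");a=cv2.imread("pics/t2.png");b=cv2.resize(j[250:370,270:480],None,fx=2.2,fy=2.2,interpolation=cv2.INTER_CUBIC)
c=np.zeros((600,790,3),np.uint8);c[:a.shape[0],:a.shape[1]]=a;c[:b.shape[0],320:320+b.shape[1]]=b;cv2.imwrite("pics/m2.png",c)
E
```

```text
[ 0.46046609 -0.25508442  0.16845206] [-8.05272022e-05  9.97420720e-01  7.17764463e-02  2.07862607e-04] scoopyaw 0.14367644359600779
```

View pics/m2.png

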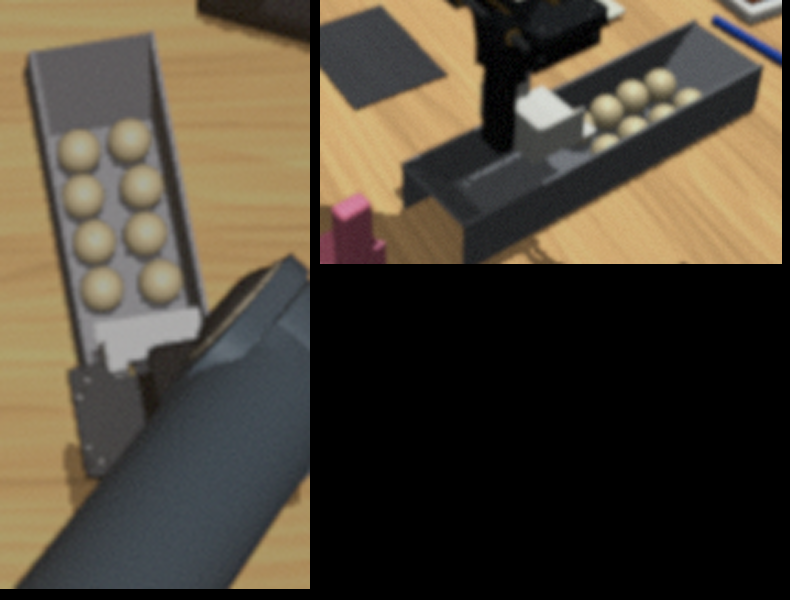

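```bash
python3 - <<'E'
from fit import *
L=lambda a:[(370+(x+.5)/3.1-.5,110+(y+.5)/3.1-.5) for x,y in a]
y=.1437;h=np.array([.4605,-.2551])
c=h+.05*np.array([np.cos(y),np.sin(y)]);print("exp",c)
print(fit([(40,42,2.5),(40,-42,2.5)],L([(94,324),(198,310)]),[*c,y],base=.079))
print("tray frame of far/near walls:")
# tray axis points: rim inner tops visible
print(fit([(156,52,60),(156,-52,60)],L([(28,55),(153,35)]),[.62,-.23,.14]))
t=np.array([.623,-.2324]);R=np.array([[np.cos(.1424),np.sin(.1424)],[-np.sin(.1424),np.cos(.1424)]])
print("scoop in tray",R@(c-t))
for d in vision.tip_of("sweet1","top"):print(np.round(R@(at("top",d["uv"],.0225)[:2]-t),3),round(d["p"],2))
E
```

```text
exp [ 0.50998465 -0.2479397 ]
(array([ 0.5089, -0.248 ,  0.1154]), np.float64(0.11))
tray frame of far/near walls:
(array([ 0.6242, -0.2331,  0.1444]), np.float64(0.05))
scoop in tray [-0.11407682  0.00065664]
[ 0.098 -0.026] 0.74
[-0.003 -0.021] 0.66
[-0.129  0.727] 0.65
[ 0.05 -0.03] 0.64
[0.079 0.021] 0.57
[-0.03  -0.023] 0.55
[-0.    0.02] 0.53
[-0.04   0.029] 0.45
[0.046 0.026] 0.44
[-0.001  0.009] 0.33
```

Call:
send_rows(gripper=[-1, -1, -1, -1, -1], slide=[[0, 0, -2.5], [0, 0, -5], [0, 0, -6.5], [0, 0, -7.5], [0, 0, -7.5]], twist=[0, 0, 0, 0, 0], grip_force=60)

```text
time_s: 9.65
position: [0.4606, -0.2559, 0.0935]
tool_rot: [0.0, 0.997, 0.071, 0.0]
contact_force: [0.5, -0.0, -1.2]
finger_gap: 0.0318
gripper_force: 60.0
```

Call:
send_rows(gripper=[-1, -1, -1, -1, -1], slide=[[0.6, 0.09, 0], [1.3, 0.19, 0], [2, 0.29, 0], [2.8, 0.4, 0], [3.6, 0.52, 0]], twist=[0, 0, 0, 0, 0])

```text
time_s: 10.15
position: [0.497, -0.2497, 0.0931]
tool_rot: [-0.0, 0.997, 0.072, -0.0]
contact_force: [-0.3, -0.5, -2.8]
finger_gap: 0.0317
gripper_force: 60.0
```

Call:
send_rows(gripper=[-1, -1, -1, -1, -1], slide=[[0.8, 0.11, 0], [1.6, 0.23, 0], [2.4, 0.34, 0], [3.2, 0.46, 0], [4, 0.57, 0]], twist=[0, 0, 0, 0, 0])

```text
time_s: 10.65
position: [0.5371, -0.2442, 0.0932]
tool_rot: [0.0, 0.997, 0.071, -0.0]
contact_force: [-0.6, -0.3, -1.7]
finger_gap: 0.0316
gripper_force: 60.0
```

Call:
send_rows(gripper=[-1, -1, -1, -1, -1], slide=[[0.7, 0.1, 0], [1.4, 0.2, 0], [2.1, 0.3, 0], [2.7, 0.39, 0], [3.2, 0.46, 0]], twist=[0, 0, 0, 0, 0])

```text
time_s: 11.15
position: [0.559, -0.2431, 0.0943]
tool_rot: [-0.002, 0.998, 0.069, -0.008]
contact_force: [-29.0, -0.7, 25.6]
finger_gap: 0.0317
gripper_force: 60.0
```

```bash
python3 - <<'E'
from h import *
s=r.sense();q=s["tool_rot"];print(s["position"],2*np.arctan2(q[2],q[1]),s["contact_force"])
a=vision.capture("top")[100:300,370:470];j=vision.capture("side")
cv2.imwrite("pics/m3.png",np.hstack([cv2.resize(a,(300,600),interpolation=2),cv2.resize(j[230:380,350:475],(500,600),interpolation=2)]))
E
```

```text
[ 0.55904715 -0.24308597  0.09434322] 0.13788729367197988 [-29.00351059  -0.71057947  25.58307152]
```

View pics/m3.png

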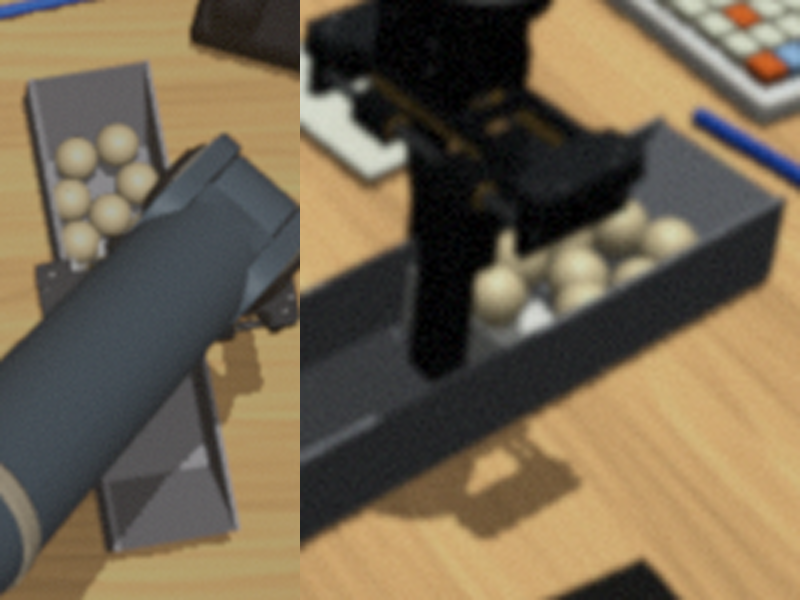

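Call:
send_rows(gripper=[-1, -1, -1, -1, -1], slide=[[-0.4, -0.06, 0], [-0.8, -0.11, 0], [-1.2, -0.17, 0], [-1.5, -0.21, 0], [-1.6, -0.23, 0]], twist=[0, 0, 0, 0, 0])

```text
time_s: 11.75
position: [0.5526, -0.2418, 0.0933]
tool_rot: [-0.0, 0.997, 0.071, 0.0]
contact_force: [-0.5, -1.1, -2.5]
finger_gap: 0.0315
gripper_force: 60.0
```

Call:
send_rows(gripper=[-1, -1, -1, -1, -1], slide=[[0, 0, 0.3], [0, 0, 0.8], [0, 0, 1.4], [0, 0, 2], [0, 0, 2.6]], twist=[0, 0, 0, 0, 0])

```text
time_s: 12.25
position: [0.5529, -0.2416, 0.12]
tool_rot: [-0.0, 0.997, 0.072, 0.0]
contact_force: [-0.4, -0.7, -1.9]
finger_gap: 0.0316
gripper_force: 60.0
```

Call:
send_rows(gripper=[-1, -1, -1, -1, -1], slide=[[0, 0, 0.8], [0, 0, 1.6], [0, 0, 2.6], [0, 0, 3.6], [0, 0, 4.5]], twist=[0, 0, 0, 0, 0])

```text
time_s: 12.75
position: [0.5526, -0.2422, 0.1654]
tool_rot: [0.0, 0.997, 0.071, 0.0]
contact_force: [-0.6, -0.1, -2.2]
finger_gap: 0.0319
gripper_force: 60.0
```

```bash
python3 - <<'E'
from h import *
s=r.sense();q=s["tool_rot"];print(s["position"],2*np.arctan2(q[2],q[1]),s["contact_force"])
a=vision.capture("top")[100:300,370:470];j=vision.capture("side")
cv2.imwrite("pics/m4.png",np.hstack([cv2.resize(a,(300,600),interpolation=2),cv2.resize(j[230:380,350:475],(500,600),interpolation=2)]))
E
```

```text
[ 0.55262124 -0.2421831   0.16543768] 0.14270810170809253 [-0.5717718  -0.05891209 -2.15196035]
```

View pics/m4.png

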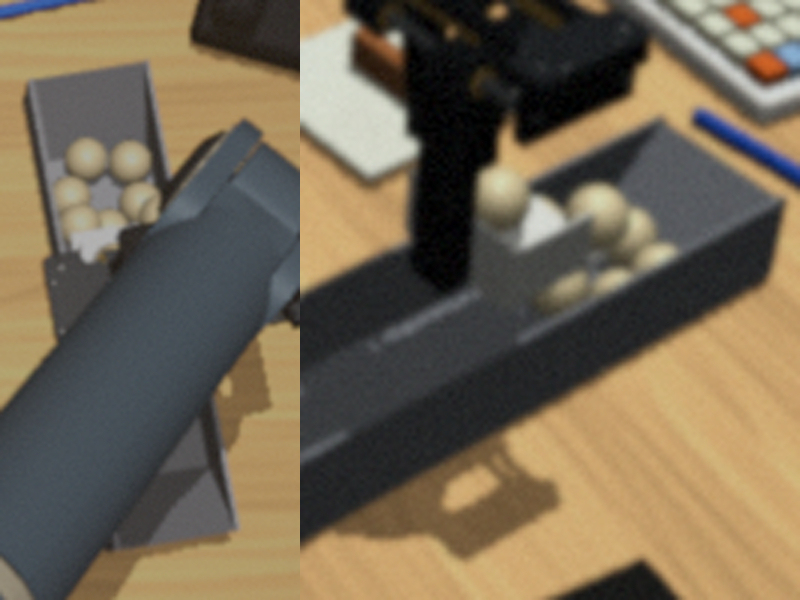

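```bash
python3 - <<'E'
from h import *
s=r.sense();y=.1427;c=s["position"][:2]+.05*np.array([np.cos(y),np.sin(y)])
R=np.array([[np.cos(y),np.sin(y)],[-np.sin(y),np.cos(y)]])
f=lambda n,uv,z:np.round(1000*(R@(at(n,uv,z)[:2]-c)),0)
for nm,uv in dict(A=(475,278.8),B=(498.8,283.8),C=(508,289.5)).items(): print(nm,[(z,f("side",uv,z)) for z in(.0225,.097,.125,.14)])
for nm,uv in [("t1",(85,158)),("t2",(130,158)),("t3",(70,195)),("t4",(140,200)),("t5",(80,222)),("t6",(108,222)),("t7",(150,210))]:
    p=(370+uv[0]/3,100+uv[1]/3);print(nm,[(z,f("top",p,z)) for z in(.0225,.097,.125)])
E
```

```text
A [(0.0225, array([231., -27.])), (0.097, array([149., -83.])), (0.125, array([ 118., -104.])), (0.14, array([ 101., -115.]))]
B [(0.0225, array([264., -75.])), (0.097, array([ 179., -127.])), (0.125, array([ 147., -146.])), (0.14, array([ 129., -157.]))]
C [(0.0225, array([ 265., -103.])), (0.097, array([ 180., -152.])), (0.125, array([ 147., -171.])), (0.14, array([ 130., -181.]))]
t1 [(0.0225, array([114.,   8.])), (0.097, array([95., 21.])), (0.125, array([88., 26.]))]
t2 [(0.0225, array([107., -31.])), (0.097, array([ 89., -16.])), (0.125, array([ 83., -10.]))]
t3 [(0.0225, array([84., 26.])), (0.097, array([67., 38.])), (0.125, array([61., 43.]))]
t4 [(0.0225, array([ 69., -32.])), (0.097, array([ 53., -17.])), (0.125, array([ 47., -12.]))]
t5 [(0.0225, array([59., 22.])), (0.097, array([43., 34.])), (0.125, array([38., 39.]))]
t6 [(0.0225, array([55., -2.])), (0.097, array([40., 12.])), (0.125, array([34., 17.]))]
t7 [(0.0225, array([ 59., -39.])), (0.097, array([ 44., -24.])), (0.125, array([ 38., -18.]))]
```

```bash
python3 - <<'E'
from h import *
s=r.sense();y=.1427;c=s["position"][:2]+.05*np.array([np.cos(y),np.sin(y)])
R=np.array([[np.cos(y),np.sin(y)],[-np.sin(y),np.cos(y)]])
f=lambda n,uv,z:np.round(1000*(R@(at(n,uv,z)[:2]-c)),0).astype(int).tolist()
for nm,uv in dict(A=(400,278.8),B=(423.7,283.8),C=(438.7,295),D=(427.5,301),E=(415,302),F=(434,289)).items(): print(nm,[(z,f("side",uv,z)) for z in(.0225,.097,.125)])
for q in [(-19,19,21),(-19,-19,21),(18,19,21),(18,-19,21),(-40,-42,45),(22,-42,40),(40,-42,0),(40,42,0),(-40,42,45)]:
    w=c+R.T@(np.array(q[:2])/1000);print(q,np.round(proj("side",[*w,.0762+q[2]/1000])[0],0),np.round(proj("top",[*w,.0762+q[2]/1000])[0],0))
E
```

```text
A [(0.0225, [78, 82]), (0.097, [9, 16]), (0.125, [-16, -9])]
B [(0.0225, [112, 34]), (0.097, [41, -28]), (0.125, [14, -51])]
C [(0.0225, [112, -18]), (0.097, [40, -75]), (0.125, [13, -96])]
D [(0.0225, [74, -18]), (0.097, [6, -75]), (0.125, [-20, -96])]
E [(0.0225, [48, -4]), (0.097, [-18, -62]), (0.125, [-43, -84])]
F [(0.0225, [119, 5]), (0.097, [46, -54]), (0.125, [19, -77])]
(-19, 19, 21) [390. 283.] [407. 198.]
(-19, -19, 21) [401. 292.] [423. 195.]
(18, 19, 21) [402. 277.] [405. 183.]
(18, -19, 21) [414. 285.] [420. 181.]
(-40, -42, 45) [402. 292.] [436. 200.]
(22, -42, 40) [423. 283.] [430. 176.]
(40, -42, 0) [427. 294.] [426. 172.]
(40, 42, 0) [402. 275.] [393. 178.]
(-40, 42, 45) [376. 272.] [401. 206.]
```

Call:
send_rows(gripper=[-1, -1, -1, -1, -1], slide=[[1, 0.14, 0], [1.9, 0.27, 0], [2.7, 0.38, 0], [3.3, 0.47, 0], [3.8, 0.54, 0.2]], twist=[0, 0, 0, 0, 0])

```text
time_s: 13.35
position: [0.5909, -0.2363, 0.1656]
tool_rot: [-0.0, 0.997, 0.072, -0.001]
contact_force: [0.9, -0.2, -2.0]
finger_gap: 0.032
gripper_force: 60.0
```

Call:
send_rows(gripper=[-1, -1, -1, -1, -1], slide=[[0.3, 0.04, 0.6], [0.5, 0.07, 1.3], [0.6, 0.09, 2.1], [0.65, 0.09, 2.9], [0.65, 0.09, 3.7]], twist=[0, 0, 0, 0, 0])

```text
time_s: 13.85
position: [0.5969, -0.236, 0.2045]
tool_rot: [0.0, 0.997, 0.071, 0.0]
contact_force: [0.7, -0.4, -2.2]
finger_gap: 0.0318
gripper_force: 60.0
```

Call:
send_rows(gripper=[-1, -1, -1, -1, -1], slide=[[0, 0, 0.5], [0, 0, 0.9], [0, 0, 1.2], [0, 0, 1.3], [0, 0, 1.3]], twist=[0, 0, 0, 0, 0])

```text
time_s: 14.35
position: [0.5969, -0.2357, 0.2162]
tool_rot: [-0.0, 0.997, 0.071, -0.0]
contact_force: [0.5, -0.2, -2.3]
finger_gap: 0.0317
gripper_force: 60.0
```

```bash
cat > prof.py <<'E'
import sys,numpy as np
def prof(d,N):
    t=np.arange(N+1)/N;s=10*t**3-15*t**4+6*t**5;p=s[:,None]*np.array(d)
    for k in range(0,N,5): print((p[k+1:k+6]-p[k]).round(2).tolist())
E
python3 - <<'E'
from h import *
from prof import prof
s=r.sense();p=s["position"];print(p,s["contact_force"])
d=100*(np.array([.461,.300,p[2]])-p);print(d);prof(d[:2],35)
a=vision.capture("top")[100:300,370:470];j=vision.capture("side")
cv2.imwrite("pics/m5.png",np.hstack([cv2.resize(a,(300,600),interpolation=2),cv2.resize(j[220:370,350:475],(500,600),interpolation=2)]))
E
```

```text
[ 0.59685173 -0.23567265  0.21621466] [ 0.51083121 -0.23124421 -2.33555635]
[-13.58517326  53.56726502   0.        ]
[[-0.0, 0.01], [-0.02, 0.09], [-0.07, 0.3], [-0.17, 0.67], [-0.32, 1.25]]
[[-0.2, 0.81], [-0.47, 1.86], [-0.8, 3.16], [-1.19, 4.71], [-1.65, 6.51]]
[[-0.51, 2.02], [-1.08, 4.26], [-1.69, 6.68], [-2.35, 9.25], [-3.03, 11.96]]
[[-0.71, 2.79], [-1.43, 5.64], [-2.16, 8.51], [-2.88, 11.36], [-3.59, 14.15]]
[[-0.69, 2.7], [-1.34, 5.28], [-1.95, 7.7], [-2.52, 9.93], [-3.03, 11.96]]
[[-0.46, 1.8], [-0.85, 3.35], [-1.18, 4.65], [-1.45, 5.7], [-1.65, 6.51]]
[[-0.15, 0.58], [-0.24, 0.95], [-0.29, 1.15], [-0.31, 1.23], [-0.32, 1.25]]
```

View pics/m5.png

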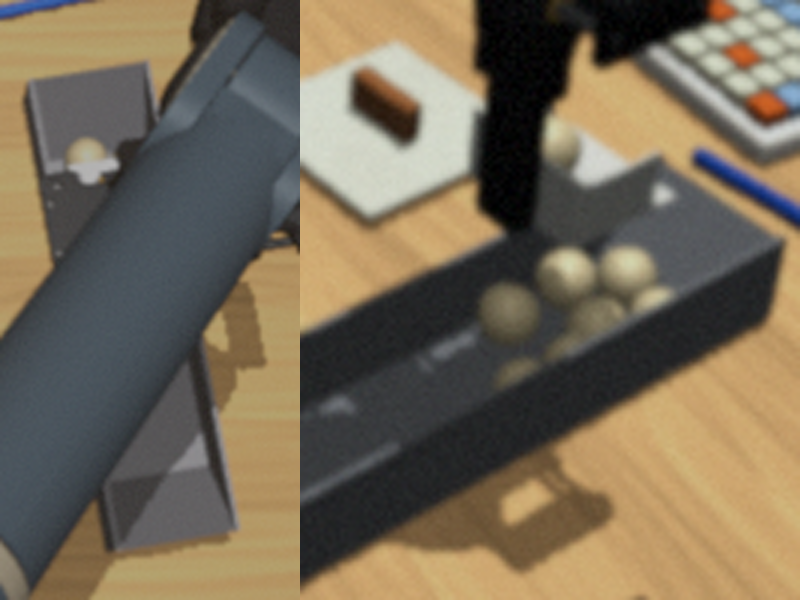

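One sweet is in the scoop, with seven left in the tray. I'll carry it over and test the dumping.

Call:
send_rows(gripper=[-1, -1, -1, -1, -1], slide=[[0, 0.01, 0], [-0.02, 0.09, 0], [-0.07, 0.3, 0], [-0.17, 0.67, 0], [-0.32, 1.25, 0]], twist=[0, 0, 0, 0, 0])

```text
time_s: 14.95
position: [0.5935, -0.2231, 0.2163]
tool_rot: [0.0, 0.997, 0.071, -0.0]
contact_force: [-0.3, 0.2, -1.1]
finger_gap: 0.0316
gripper_force: 60.0
```

Call:
send_rows(gripper=[-1, -1, -1, -1, -1], slide=[[-0.2, 0.81, 0], [-0.47, 1.86, 0], [-0.8, 3.16, 0], [-1.19, 4.71, 0], [-1.65, 6.51, 0]], twist=[0, 0, 0, 0, 0])

```text
time_s: 15.45
position: [0.5768, -0.1568, 0.2163]
tool_rot: [-0.0, 0.997, 0.071, 0.0]
contact_force: [-0.2, 0.9, -1.4]
finger_gap: 0.0314
gripper_force: 60.0
```

Call:
send_rows(gripper=[-1, -1, -1, -1, -1], slide=[[-0.51, 2.02, 0], [-1.08, 4.26, 0], [-1.69, 6.68, 0], [-2.35, 9.25, 0], [-3.03, 11.96, 0]], twist=[0, 0, 0, 0, 0])

```text
time_s: 15.95
position: [0.5461, -0.0367, 0.2164]
tool_rot: [-0.0, 0.997, 0.072, 0.0]
contact_force: [0.1, 0.4, -1.5]
finger_gap: 0.0316
gripper_force: 60.0
```

Call:
send_rows(gripper=[-1, -1, -1, -1, -1], slide=[[-0.71, 2.79, 0], [-1.43, 5.64, 0], [-2.16, 8.51, 0], [-2.88, 11.36, 0], [-3.59, 14.15, 0]], twist=[0, 0, 0, 0, 0])

```text
time_s: 16.45
position: [0.5099, 0.105, 0.2164]
tool_rot: [-0.0, 0.997, 0.072, 0.0]
contact_force: [0.6, 0.7, -2.6]
finger_gap: 0.0315
gripper_force: 60.0
```

Call:
send_rows(gripper=[-1, -1, -1, -1, -1], slide=[[-0.69, 2.7, 0], [-1.34, 5.28, 0], [-1.95, 7.7, 0], [-2.52, 9.93, 0], [-3.03, 11.96, 0]], twist=[0, 0, 0, 0, 0])

```text
time_s: 16.95
position: [0.4793, 0.2245, 0.2164]
tool_rot: [-0.0, 0.997, 0.072, -0.0]
contact_force: [0.5, 0.2, -2.0]
finger_gap: 0.0316
gripper_force: 60.0
```

Call:
send_rows(gripper=[-1, -1, -1, -1, -1], slide=[[-0.46, 1.8, 0], [-0.85, 3.35, 0], [-1.18, 4.65, 0], [-1.45, 5.7, 0], [-1.65, 6.51, 0]], twist=[0, 0, 0, 0, 0])

```text
time_s: 17.45
position: [0.4639, 0.2884, 0.2163]
tool_rot: [0.0, 0.997, 0.071, 0.0]
contact_force: [1.0, 0.8, -2.4]
finger_gap: 0.0314
gripper_force: 60.0
```

Call:
send_rows(gripper=[-1, -1, -1, -1, -1], slide=[[-0.15, 0.58, 0], [-0.24, 0.95, 0], [-0.29, 1.15, 0], [-0.31, 1.23, 0], [-0.32, 1.25, 0]], twist=[0, 0, 0, 0, 0])

```text
time_s: 17.95
position: [0.4611, 0.2998, 0.2163]
tool_rot: [0.0, 0.997, 0.071, 0.0]
contact_force: [0.2, -0.5, -1.6]
finger_gap: 0.0315
gripper_force: 60.0
```

Call:
send_rows(gripper=[-1, -1, -1, -1, -1], slide=[[0, 0, 0], [0, 0, 0], [0, 0, 0], [0, 0, 0], [0, 0, 0]], twist=[0, 0, 0, 0, 0], grip_force=8)

```text
time_s: 18.45
position: [0.461, 0.3001, 0.2163]
tool_rot: [0.0, 0.997, 0.071, 0.0]
contact_force: [-0.1, -0.4, -1.9]
finger_gap: 0.0321
gripper_force: 8.0
```

```bash
python3 - <<'E'
from h import *
s=r.sense();print(s["position"],s["wrist_torque"])
a=vision.capture("top");j=vision.capture("side")
cv2.imwrite("pics/side5.png",j);cv2.imwrite("pics/top5.png",a)
cv2.imwrite("pics/m6.png",np.vstack([np.hstack([cv2.resize(a[110:230,370:450],(200,300),interpolation=2),cv2.resize(a[160:280,140:320],(450,300),interpolation=2)]),np.hstack([cv2.resize(j[120:270,200:362],(324,300),interpolation=2),cv2.resize(j[240:370,310:451],(326,300),interpolation=2)])]))
E
```

```text
[0.46103392 0.30010806 0.21630778] [-0.08603531  0.17468254 -0.02474523]
```

View pics/m6.png

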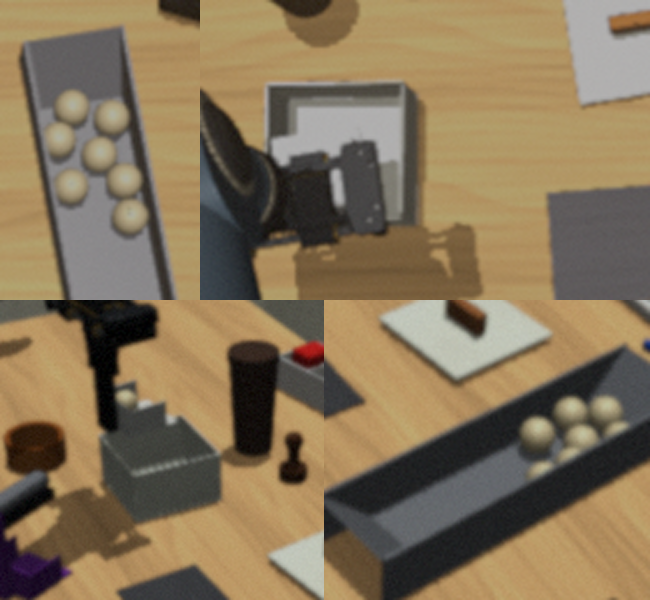

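Call:
send_rows(gripper=[-1, -1, -1, -1, -1], slide=[[0, 0, 0], [0, 0, 0], [0, 0, 0], [0, 0, 0], [0, 0, 0]], twist=[0, 0, 0, 0, 0], grip_force=4)

```text
time_s: 19.05
position: [0.461, 0.3002, 0.2163]
tool_rot: [0.0, 0.997, 0.071, 0.0]
contact_force: [-0.5, -0.4, -1.6]
finger_gap: 0.0321
gripper_force: 4.0
```

```bash
python3 - <<'E'
from h import *
s=r.sense();print(s["position"],s["wrist_torque"],s["contact_force"],s["gripper_force"])
j=vision.capture("side")
cv2.imwrite("pics/m7.png",cv2.resize(j[150:250,230:330],(500,500),interpolation=2))
E
```

```text
[0.46100395 0.30016781 0.21628772] [-0.04973196  0.20597788  0.03689416] [-0.54384869 -0.42948538 -1.56805002] 3.999478119512787
```

View pics/m7.png

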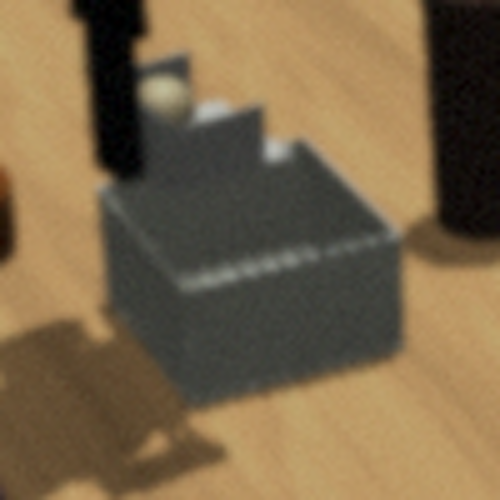

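Call:
send_rows(gripper=[-1, -1, -1, -1, -1], slide=[[0.5, 0, -0.3], [1.4, 0, -1], [2.6, 0, -1.8], [3.6, 0, -2.5], [4.3, 0, -3]], twist=[0, 0, 0, 0, 0], grip_force=60)

```text
time_s: 19.6
position: [0.5052, 0.2996, 0.185]
tool_rot: [0.001, 0.997, 0.071, -0.0]
contact_force: [0.1, -0.6, -1.0]
finger_gap: 0.0318
gripper_force: 60.0
```

Call:
send_rows(gripper=[-1, -1, -1, -1, -1], slide=[[0.3, 0, 0], [0.4, 0, 0], [0.5, 0, 0], [0.5, 0, 0], [0.5, 0, 0]], twist=[0, 0, 0, 0, 0])

```text
time_s: 20.1
position: [0.5088, 0.3004, 0.1866]
tool_rot: [-0.0, 0.997, 0.072, 0.0]
contact_force: [-0.3, 0.9, -2.7]
finger_gap: 0.0314
gripper_force: 60.0
```

Call:
send_rows(gripper=[-1, -1, -1, -1, -1], slide=[[-5, -0.4, 0], [-10, -0.8, 0], [-15, -1.2, 0], [-15, -1.2, 0], [-15, -1.2, 0]], twist=[0, 0, 0, 0, 0])

```text
time_s: 20.6
position: [0.3581, 0.2889, 0.1869]
tool_rot: [-0.001, 0.997, 0.073, 0.0]
contact_force: [0.2, 0.5, -1.1]
finger_gap: 0.0318
gripper_force: 60.0
```

```bash
python3 - <<'E'
from h import *
s=r.sense();print(s["position"],s["contact_force"])
a=vision.capture("top");j=vision.capture("side");cv2.imwrite("pics/top8.png",a);cv2.imwrite("pics/side8.png",j)
for n in("top","side"):
    for d in vision.spot_in("sweet1",n):
        if d["p"]>.3: print(n,np.round(d["uv"]),round(d["p"],2),np.round(at(n,d["uv"],.0225),3))
E
```

```text
[0.35805476 0.28888099 0.18687992] [ 0.21175201  0.45085888 -1.09579365]
top [412. 154.] 0.75 [ 0.71  -0.246  0.022]
top [400. 153.] 0.74 [ 0.714 -0.216  0.022]
top [408. 170.] 0.68 [ 0.669 -0.235  0.022]
top [420. 199.] 0.67 [ 0.59  -0.263  0.022]
top [194. 236.] 0.67 [0.506 0.319 0.022]
top [391. 166.] 0.61 [ 0.68  -0.191  0.022]
top [420. 177.] 0.46 [ 0.648 -0.265  0.022]
top [397. 184.] 0.43 [ 0.63  -0.206  0.022]
side [402. 298.] 0.71 [ 0.632 -0.206  0.022]
side [432. 291.] 0.64 [ 0.711 -0.216  0.022]
side [413. 291.] 0.63 [ 0.669 -0.198  0.022]
side [418. 300.] 0.4 [ 0.661 -0.231  0.022]
side [398. 309.] 0.38 [ 0.601 -0.235  0.022]
side [383. 316.] 0.38 [ 0.558 -0.239  0.022]
```

Call:
send_rows(gripper=[-1, -1, -1, -1, -1], slide=[[2, -4.5, 0], [4, -9, 0], [6, -13.5, 0], [8, -18, 0], [9, -22.8, 0]], twist=[0, 0, 0, 0, 0])

```text
time_s: 21.3
position: [0.4517, 0.0577, 0.1869]
tool_rot: [0.001, 0.998, 0.071, 0.002]
contact_force: [0.1, -0.1, -1.7]
finger_gap: 0.0317
gripper_force: 60.0
```

Call:
send_rows(gripper=[-1, -1, -1, -1, -1], slide=[[0.2, -4.9, 0], [0.4, -9.8, 0], [0.6, -14.7, 0], [0.8, -19.6, 0], [1, -24.5, 0]], twist=[0, 0, 0, 0, 0])

```text
time_s: 21.8
position: [0.4594, -0.188, 0.1865]
tool_rot: [0.001, 0.997, 0.071, 0.0]
contact_force: [2.0, 0.6, -1.0]
finger_gap: 0.0317
gripper_force: 60.0
```

Call:
send_rows(gripper=[-1, -1, -1, -1, -1], slide=[[0.1, -4, 0], [0.2, -7, -0.5], [0.2, -7.1, -1], [0.2, -7.1, -1.5], [0.2, -7.1, -1.5]], twist=[0, 0, 0, 0, 0])

```text
time_s: 22.3
position: [0.4607, -0.2548, 0.1702]
tool_rot: [-0.001, 0.997, 0.072, -0.001]
contact_force: [0.3, -0.2, -1.6]
finger_gap: 0.0316
gripper_force: 60.0
```

```bash
cat > look.py <<'E'
from h import *
T=np.array([.6235,-.2327]);Y=.1427
Rt=np.array([[np.cos(Y),np.sin(Y)],[-np.sin(Y),np.cos(Y)]])
def look(th=.3,cams=("top","side")):
    s=r.sense();p=s["position"];q=s["tool_rot"];y=2*np.arctan2(q[2],q[1])
    c=p[:2]+.05*np.array([np.cos(y),np.sin(y)])
    print("t",s["time_s"],"tcp",np.round(p,4),"yaw",round(y,4),"F",np.round(s["contact_force"],1),"scoop in tray",np.round(1000*Rt@(c-T),1))
    b=p[2]-.0892
    for n in cams:
        cv2.imwrite(f"pics/{n}_{s['time_s']:.1f}.png",vision.capture(n))
        for d in vision.spot_in("sweet1",n):
            if d["p"]<th: continue
            w=at(n,d["uv"],.0225);t=1000*Rt@(w[:2]-T);w2=at(n,d["uv"],b+.021)
            g=1000*Rt@(w2[:2]-c)
            print(n,round(d["p"],2),np.round(d["uv"]),"tray",np.round(t).astype(int),"tin",np.round(1000*(w[:2]-[.539,.3056])).astype(int) if w[1]>.15 else "","pan",np.round(g).astype(int))
if __name__=="__main__": look()
E
python3 look.py
```

```text
t 22.3 tcp [ 0.4607 -0.2548  0.1702] yaw 0.1436 F [ 0.3 -0.2 -1.6] scoop in tray [-114.2    1.3]
top 0.65 [417. 201.] tray [-41 -16] tin  pan [61 -2]
top 0.62 [420. 178.] tray [ 18 -35] tin  pan [117 -20]
top 0.61 [392. 163.] tray [69 29] tin  pan [165  40]
top 0.57 [398. 185.] tray [10 24] tin  pan [109  36]
top 0.49 [410. 155.] tray [ 82 -21] tin  pan [177  -7]
top 0.45 [399. 153.] tray [91  6] tin  pan [186  19]
top 0.45 [191. 236.] tray [-36 569] tin [-32  20] pan [ 66 549]
side 0.7 [429. 289.] tray [89 12] tin  pan [127 -52]
side 0.67 [415. 288.] tray [64 34] tin  pan [104 -33]
side 0.67 [420. 302.] tray [ 36 -12] tin  pan [ 79 -74]
side 0.44 [402. 298.] tray [13 25] tin  pan [ 58 -41]
```

Call:
send_rows(gripper=[-1, -1, -1, -1, -1], slide=[[0, -0.1, -2.5], [0, -0.1, -5], [0, -0.1, -6.5], [0, -0.1, -7.65], [0, -0.1, -7.65]], twist=[0, 0, 0, 0, 0])

```text
time_s: 23.0
position: [0.4609, -0.2568, 0.0943]
tool_rot: [0.0, 0.997, 0.071, -0.0]
contact_force: [-0.4, -0.8, -1.9]
finger_gap: 0.0315
gripper_force: 60.0
```

Call:
send_rows(gripper=[-1, -1, -1, -1, -1], slide=[[0.6, 0.39, 0], [1.2, -0.13, 0], [1.8, 0.56, 0], [2.4, 0.04, 0], [3, 0.43, 0]], twist=[0, 0, 0, 0, 0])

```text
time_s: 23.5
position: [0.4918, -0.2536, 0.0952]
tool_rot: [0.001, 0.997, 0.071, 0.0]
contact_force: [0.7, -0.4, -1.6]
finger_gap: 0.0315
gripper_force: 60.0
```

Call:
send_rows(gripper=[-1, -1, -1, -1, -1], slide=[[0.6, 0.39, 0], [1.2, -0.13, 0], [1.8, 0.56, 0], [2.4, 0.04, 0], [3, 0.43, 0]], twist=[0, 0, 0, 0, 0])

```text
time_s: 24.0
position: [0.5212, -0.2494, 0.0949]
tool_rot: [0.001, 0.998, 0.071, 0.0]
contact_force: [-0.0, 0.0, -1.8]
finger_gap: 0.0315
gripper_force: 60.0
```

Call:
send_rows(gripper=[-1, -1, -1, -1, -1], slide=[[0.6, 0.39, 0], [1.2, -0.13, 0], [1.8, 0.56, 0], [2.4, 0.04, 0], [3, 0.43, 0]], twist=[0, 0, 0, 0, 0])

```text
time_s: 24.5
position: [0.5513, -0.2452, 0.095]
tool_rot: [0.001, 0.997, 0.071, 0.0]
contact_force: [-0.2, 0.5, -2.4]
finger_gap: 0.0317
gripper_force: 60.0
```

```bash
python3 look.py
```

```text
t 24.5 tcp [ 0.5513 -0.2452  0.095 ] yaw 0.1415 F [-0.2  0.5 -2.4] scoop in tray [-23.2  -2.2]
top 0.7 [408. 160.] tray [ 69 -13] tin  pan [ 91 -10]
top 0.69 [171. 144.] tray [213 591] tin [211  77] pan [235 592]
top 0.63 [390. 181.] tray [23 41] tin  pan [46 44]
top 0.61 [194. 237.] tray [-40 563] tin [-35  13] pan [-18 564]
top 0.58 [415. 170.] tray [ 41 -27] tin  pan [ 64 -24]
top 0.43 [390. 164.] tray [68 35] tin  pan [90 38]
top 0.43 [413. 151.] tray [ 90 -31] tin  pan [112 -28]
top 0.41 [408. 182.] tray [11 -4] tin  pan [33 -1]
side 0.57 [424. 300.] tray [ 50 -11] tin  pan [ 69 -12]
side 0.55 [404. 302.] tray [ 7 13] tin  pan [26 12]
side 0.5 [433. 287.] tray [101  11] tin  pan [120   9]
side 0.49 [408. 295.] tray [29 25] tin  pan [49 23]
side 0.45 [422. 303.] tray [ 38 -16] tin  pan [ 57 -17]
```

Call:
send_rows(gripper=[-1, -1, -1, -1, -1], slide=[[0.3, 0.5, -0.15], [0.6, 0, -0.15], [0.9, 0.65, -0.15], [1.2, 0.2, -0.15], [1.5, 0.4, -0.15]], twist=[0, 0, 0, 0, 0])

```text
time_s: 25.2
position: [0.5663, -0.2399, 0.0934]
tool_rot: [0.0, 0.997, 0.071, 0.0]
contact_force: [-2.1, -1.0, -2.7]
finger_gap: 0.0314
gripper_force: 60.0
```

```bash
python3 look.py
```

```text
t 25.2 tcp [ 0.5663 -0.2399  0.0934] yaw 0.1425 F [-2.1 -1.  -2.7] scoop in tray [-7.7  1. ]
top 0.7 [193. 238.] tray [-41 565] tin [-36  15] pan [-34 563]
top 0.59 [393. 163.] tray [69 27] tin  pan [76 27]
top 0.56 [396. 180.] tray [24 25] tin  pan [31 25]
top 0.53 [409. 150.] tray [ 95 -21] tin  pan [102 -21]
top 0.51 [402. 153.] tray [90 -1] tin  pan [97 -2]
side 0.69 [432. 288.] tray [98 11] tin  pan [103   8]
side 0.6 [406. 293.] tray [32 34] tin  pan [37 31]
side 0.55 [425. 299.] tray [54 -8] tin  pan [ 59 -11]
side 0.48 [405. 302.] tray [ 8 10] tin  pan [14  7]
side 0.46 [424. 303.] tray [ 43 -19] tin  pan [ 48 -22]
side 0.41 [418. 293.] tray [56 18] tin  pan [61 15]
```

Call:
send_rows(gripper=[-1, -1, -1, -1, -1], slide=[[0.3, 0.3, 0], [0.6, -0.2, 0], [0.9, 0.45, 0], [1.2, -0.1, 0], [1.4, 0.2, 0]], twist=[0, 0, 0, 0, 0])

```text
time_s: 25.9
position: [0.5799, -0.2382, 0.0934]
tool_rot: [0.0, 0.997, 0.071, -0.0]
contact_force: [-2.7, -2.0, 1.5]
finger_gap: 0.0315
gripper_force: 60.0
```

```bash
python3 look.py
```

```text
t 25.9 tcp [ 0.5799 -0.2382  0.0934] yaw 0.1423 F [-2.7 -2.   1.5] scoop in tray [6.  0.7]
top 0.73 [411. 145.] tray [107 -28] tin  pan [101 -28]
top 0.69 [407. 158.] tray [ 76 -11] tin  pan [ 70 -11]
top 0.65 [193. 238.] tray [-41 565] tin [-37  15] pan [-48 563]
top 0.64 [396. 151.] tray [99 13] tin  pan [92 13]
top 0.48 [394. 174.] tray [38 29] tin  pan [32 28]
top 0.48 [391. 165.] tray [63 34] tin  pan [57 33]
side 0.69 [413. 294.] tray [43 22] tin  pan [34 19]
side 0.69 [431. 296.] tray [ 72 -10] tin  pan [ 63 -13]
side 0.63 [428. 298.] tray [ 62 -10] tin  pan [ 54 -12]
side 0.6 [411. 302.] tray [19  3] tin  pan [11  0]
side 0.59 [435. 288.] tray [103   7] tin  pan [94  4]
side 0.53 [441. 290.] tray [110  -8] tin  pan [101 -11]
side 0.51 [417. 291.] tray [57 23] tin  pan [49 20]
```

Call:
send_rows(gripper=[-1, -1, -1, -1, -1], slide=[[0.8, 0.3, 0], [0.9, -0.2, 0], [1.1, 0.45, 0], [1.3, -0.1, 0], [1.5, 0.2, 0]], twist=[0, 0, 0, 0, 0])

```text
time_s: 26.6
position: [0.595, -0.2361, 0.0933]
tool_rot: [0.0, 0.997, 0.071, -0.0]
contact_force: [-6.9, -3.4, 5.9]
finger_gap: 0.0316
gripper_force: 60.0
```

```bash
python3 look.py
```

```text
t 26.6 tcp [ 0.595  -0.2361  0.0933] yaw 0.1428 F [-6.9 -3.4  5.9] scoop in tray [21.3  0.7]
top 0.64 [191. 238.] tray [-40 570] tin [-36  20] pan [-62 569]
top 0.52 [391. 165.] tray [63 32] tin  pan [41 32]
top 0.49 [409. 142.] tray [115 -24] tin  pan [ 93 -24]
top 0.48 [403. 151.] tray [96 -5] tin  pan [74 -6]
top 0.42 [391. 152.] tray [97 27] tin  pan [75 27]
side 0.6 [413. 298.] tray [34 10] tin  pan [11  8]
side 0.56 [445. 289.] tray [120 -11] tin  pan [ 96 -14]
side 0.49 [412. 296.] tray [35 17] tin  pan [12 14]
side 0.46 [433. 296.] tray [ 78 -12] tin  pan [ 54 -15]
side 0.44 [429. 284.] tray [99 25] tin  pan [76 22]
```

Call:
send_rows(gripper=[-1, -1, -1, -1, -1], slide=[[0.5, 0.4, 0], [0.7, -0.2, 0], [1.0, 0.5, 0], [1.2, -0.1, 0], [1.4, 0.2, 0]], twist=[0, 0, 0, 0, 0])

```text
time_s: 27.3
position: [0.601, -0.2364, 0.0946]
tool_rot: [-0.002, 0.998, 0.069, -0.007]
contact_force: [-24.4, -0.8, 23.4]
finger_gap: 0.0317
gripper_force: 60.0
```

```bash
python3 look.py
```

```text
t 27.3 tcp [ 0.601  -0.2364  0.0946] yaw 0.1386 F [-24.4  -0.8  23.4] scoop in tray [27.2 -0.7]
top 0.71 [191. 236.] tray [-37 569] tin [-33  20] pan [-65 569]
top 0.67 [390. 162.] tray [72 33] tin  pan [44 34]
top 0.61 [401. 150.] tray [97  0] tin  pan [69  2]
top 0.59 [389. 150.] tray [104  30] tin  pan [76 32]
top 0.39 [409. 142.] tray [115 -24] tin  pan [ 87 -23]
side 0.65 [414. 294.] tray [44 19] tin  pan [13 16]
side 0.59 [445. 287.] tray [125  -7] tin  pan [93 -9]
side 0.52 [417. 299.] tray [38  1] tin  pan [ 7 -2]
side 0.48 [432. 297.] tray [ 72 -15] tin  pan [ 42 -17]
side 0.43 [416. 290.] tray [60 27] tin  pan [29 25]
```

Call:
send_rows(gripper=[-1, -1, -1, -1, -1], slide=[[-0.5, -0.07, 0], [-0.8, -0.1, 0], [-0.8, -0.1, 0.3], [-0.7, -0.1, 0.8], [-0.6, -0.1, 1.4]], twist=[0, 0, 0, 0, 0])

```text
time_s: 28.0
position: [0.6006, -0.2356, 0.1057]
tool_rot: [0.0, 0.997, 0.071, -0.003]
contact_force: [-5.2, -3.8, -4.5]
finger_gap: 0.0315
gripper_force: 60.0
```

Call:
send_rows(gripper=[-1, -1, -1, -1, -1], slide=[[0.2, 0, 0.8], [0.4, 0.05, 1.6], [0.6, 0.1, 2.6], [0.7, 0.1, 3.6], [0.8, 0.1, 4.6]], twist=[0, 0, 0, 0, 0])

```text
time_s: 28.5
position: [0.612, -0.2333, 0.1545]
tool_rot: [0.0, 0.997, 0.072, 0.001]
contact_force: [0.2, 0.4, -2.8]
finger_gap: 0.0322
gripper_force: 60.0
```

Call:
send_rows(gripper=[-1, -1, -1, -1, -1], slide=[[0, 0, 1], [0, 0, 2], [0, 0, 3], [0, 0, 3.8], [0, 0, 4.2]], twist=[0, 0, 0, 0, 0])

```text
time_s: 29.0
position: [0.6113, -0.2342, 0.1964]
tool_rot: [0.0, 0.997, 0.071, 0.001]
contact_force: [-0.3, -1.1, -2.6]
finger_gap: 0.0318
gripper_force: 60.0
```

```bash
python3 look.py
```

```text
t 29.0 tcp [ 0.6113 -0.2342  0.1964] yaw 0.1427 F [-0.3 -1.1 -2.6] scoop in tray [37.7  0.2]
top 0.69 [395. 148.] tray [107  14] tin  pan [42 32]
top 0.44 [194. 235.] tray [-35 563] tin [-30  14] pan [-89 538]
side 0.78 [402. 310.] tray [-18  -6] tin  pan [-143  -88]
side 0.68 [423. 254.] tray [179 125] tin  pan [28 26]
side 0.58 [419. 260.] tray [151 113] tin  pan [ 4 15]
side 0.51 [416. 305.] tray [ 20 -13] tin  pan [-110  -95]
side 0.49 [426. 264.] tray [154  91] tin  pan [ 6 -4]
side 0.47 [410. 294.] tray [36 24] tin  pan [-97 -63]
side 0.37 [412. 267.] tray [115 101] tin  pan [-27   4]
```

```bash
python3 - <<'E'
from prof import prof
prof([-10.1,53.4],35)
E
```

```text
[[-0.0, 0.01], [-0.02, 0.09], [-0.06, 0.29], [-0.13, 0.67], [-0.23, 1.24]]
[[-0.15, 0.8], [-0.35, 1.85], [-0.6, 3.15], [-0.89, 4.7], [-1.23, 6.48]]
[[-0.38, 2.02], [-0.8, 4.24], [-1.26, 6.66], [-1.74, 9.22], [-2.25, 11.92]]
[[-0.53, 2.78], [-1.06, 5.63], [-1.6, 8.48], [-2.14, 11.33], [-2.67, 14.11]]
[[-0.51, 2.69], [-1.0, 5.26], [-1.45, 7.67], [-1.87, 9.9], [-2.25, 11.92]]
[[-0.34, 1.79], [-0.63, 3.34], [-0.88, 4.63], [-1.07, 5.68], [-1.23, 6.48]]
[[-0.11, 0.58], [-0.18, 0.95], [-0.22, 1.15], [-0.23, 1.23], [-0.23, 1.24]]
```

Call:
send_rows(gripper=[-1, -1, -1, -1, -1], slide=[[0, 0.01, 0], [-0.02, 0.09, 0], [-0.06, 0.29, 0], [-0.13, 0.67, 0], [-0.23, 1.24, 0]], twist=[0, 0, 0, 0, 0])

```text
time_s: 29.7
position: [0.6085, -0.2214, 0.1952]
tool_rot: [0.0, 0.997, 0.071, -0.0]
contact_force: [-0.1, 0.4, -2.7]
finger_gap: 0.0318
gripper_force: 60.0
```

Call:
send_rows(gripper=[-1, -1, -1, -1, -1], slide=[[-0.15, 0.8, 0], [-0.35, 1.85, 0], [-0.6, 3.15, 0], [-0.89, 4.7, 0], [-1.23, 6.48, 0]], twist=[0, 0, 0, 0, 0])

```text
time_s: 30.2
position: [0.5961, -0.1554, 0.1953]
tool_rot: [-0.0, 0.997, 0.071, 0.0]
contact_force: [0.5, 0.5, -2.6]
finger_gap: 0.0319
gripper_force: 60.0
```

Call:
send_rows(gripper=[-1, -1, -1, -1, -1], slide=[[-0.38, 2.02, 0], [-0.8, 4.24, 0], [-1.26, 6.66, 0], [-1.74, 9.22, 0], [-2.25, 11.92, 0]], twist=[0, 0, 0, 0, 0])

```text
time_s: 30.7
position: [0.5733, -0.0356, 0.1954]
tool_rot: [-0.0, 0.997, 0.072, 0.0]
contact_force: [0.3, -0.2, -2.7]
finger_gap: 0.0317
gripper_force: 60.0
```

Call:
send_rows(gripper=[-1, -1, -1, -1, -1], slide=[[-0.53, 2.78, 0], [-1.06, 5.63, 0], [-1.6, 8.48, 0], [-2.14, 11.33, 0], [-2.67, 14.11, 0]], twist=[0, 0, 0, 0, 0])

```text
time_s: 31.2
position: [0.5463, 0.1059, 0.1955]
tool_rot: [-0.001, 0.997, 0.072, 0.0]
contact_force: [0.3, 0.5, -2.7]
finger_gap: 0.0313
gripper_force: 60.0
```

Call:
send_rows(gripper=[-1, -1, -1, -1, -1], slide=[[-0.51, 2.69, 0], [-1, 5.26, 0], [-1.45, 7.67, 0], [-1.87, 9.9, 0], [-2.25, 11.92, 0]], twist=[0, 0, 0, 0, 0])

```text
time_s: 31.7
position: [0.5235, 0.2251, 0.1954]
tool_rot: [-0.001, 0.997, 0.072, -0.0]
contact_force: [-0.4, 0.5, -2.0]
finger_gap: 0.0315
gripper_force: 60.0
```

Call:
send_rows(gripper=[-1, -1, -1, -1, -1], slide=[[-0.34, 1.79, 0], [-0.63, 3.34, 0], [-0.88, 4.63, 0], [-1.07, 5.68, 0], [-1.23, 6.48, 0]], twist=[0, 0, 0, 0, 0])

```text
time_s: 32.2
position: [0.5123, 0.2882, 0.1953]
tool_rot: [0.0, 0.997, 0.071, 0.0]
contact_force: [0.3, 0.9, -3.6]
finger_gap: 0.0319
gripper_force: 60.0
```

Call:
send_rows(gripper=[-1, -1, -1, -1, -1], slide=[[-0.11, 0.58, 0], [-0.18, 0.95, 0], [-0.22, 1.15, 0], [-0.23, 1.23, 0], [-0.23, 1.24, 0]], twist=[0, 0, 0, 0, 0])

```text
time_s: 32.7
position: [0.5102, 0.2996, 0.1953]
tool_rot: [0.0, 0.997, 0.071, 0.0]
contact_force: [-0.0, 0.1, -2.6]
finger_gap: 0.0315
gripper_force: 60.0
```

```bash
python3 look.py
```

```text
t 32.7 tcp [0.5102 0.2996 0.1953] yaw 0.1422 F [-0.   0.1 -2.6] scoop in tray [ 13.6 542.9]
top 0.63 [397. 176.] tray [33 23] tin  pan [  -2 -503]
top 0.62 [266. 101.] tray [287 327] tin  pan [ 233 -222]
top 0.6 [409. 169.] tray [ 46 -12] tin  pan [  10 -535]
top 0.5 [408. 189.] tray [-6  1] tin  pan [ -38 -523]
top 0.43 [193. 239.] tray [-44 565] tin [-39  14] pan [-73  -3]
side 0.73 [410. 294.] tray [37 26] tin  pan [ -70 -602]
side 0.61 [400. 213.] tray [268 317] tin  pan [ 132 -349]
side 0.59 [424. 300.] tray [49 -9] tin  pan [ -59 -633]
side 0.53 [279. 171.] tray [120 758] tin [ 96 229] pan [ 2 36]
side 0.49 [401. 309.] tray [-18  -3] tin  pan [-118 -628]
side 0.48 [414. 306.] tray [ 17 -11] tin  pan [ -88 -635]
```

Call:
send_rows(gripper=[-1, -1, -1, -1, -1], slide=[[-5, -0.4, 0], [-10, -0.8, 0], [-15, -1.2, 0], [-15, -1.2, 0], [-15, -1.2, 0]], twist=[0, 0, 0, 0, 0])

```text
time_s: 33.4
position: [0.3592, 0.2888, 0.1957]
tool_rot: [-0.001, 0.997, 0.073, 0.0]
contact_force: [1.3, -0.4, -1.3]
finger_gap: 0.032
gripper_force: 60.0
```

```bash
python3 look.py; python3 - <<'E'
import cv2,numpy as np,glob
a=cv2.imread(sorted(glob.glob("pics/top_33*"))[-1]);j=cv2.imread(sorted(glob.glob("pics/side_33*"))[-1])
cv2.imwrite("pics/v1.png",np.hstack([cv2.resize(a[40:240,150:450],(450,300),interpolation=2),cv2.resize(j[140:340,230:463],(350,300),interpolation=2)]))
E
```

```text
t 33.4 tcp [0.3592 0.2888 0.1957] yaw 0.1457 F [ 1.3 -0.4 -1.3] scoop in tray [-137.5  553.9]
top 0.68 [183. 212.] tray [ 29 582] tin [31 42] pan [146   2]
top 0.67 [211. 243.] tray [-61 521] tin [-50 -31] pan [ 62 -54]
top 0.63 [408. 185.] tray [4 0] tin  pan [ 122 -536]
top 0.59 [394. 175.] tray [37 31] tin  pan [ 152 -507]
top 0.53 [416. 182.] tray [ 10 -24] tin  pan [ 128 -557]
top 0.49 [267. 102.] tray [285 325] tin  pan [ 381 -235]
top 0.46 [409. 164.] tray [ 60 -13] tin  pan [ 174 -547]
top 0.34 [221. 146.] tray [185 462] tin [202 -55] pan [ 290 -109]
side 0.75 [399. 311.] tray [-24  -4] tin  pan [  27 -640]
side 0.71 [408. 295.] tray [31 26] tin  pan [  75 -613]
side 0.7 [423. 298.] tray [52 -4] tin  pan [  93 -640]
side 0.63 [400. 212.] tray [272 317] tin  pan [ 285 -360]
side 0.59 [288. 199.] tray [ 45 579] tin [46 41] pan [  87 -132]
side 0.42 [413. 306.] tray [ 15 -11] tin  pan [  61 -646]
```

View pics/v1.png

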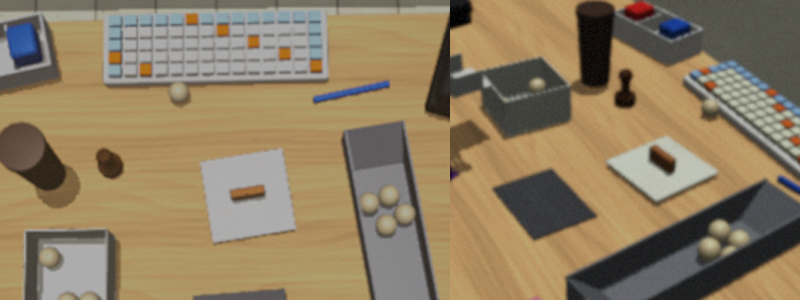

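Call:
send_rows(gripper=[-1, -1, -1, -1, -1], slide=[[2, -4.5, 0], [4, -9, 0], [6, -13.5, 0], [8, -18, 0], [9, -22.8, 0]], twist=[0, 0, 0, 0, 0])

```text
time_s: 34.1
position: [0.4528, 0.0571, 0.1959]
tool_rot: [0.001, 0.998, 0.07, 0.002]
contact_force: [0.4, 0.2, -1.4]
finger_gap: 0.032
gripper_force: 60.0
```

Call:
send_rows(gripper=[-1, -1, -1, -1, -1], slide=[[0.2, -4.9, 0], [0.4, -9.8, 0], [0.6, -14.7, 0], [0.8, -19.6, 0], [1, -24.5, 0]], twist=[0, 0, 0, 0, 0])

```text
time_s: 34.6
position: [0.4604, -0.1886, 0.1954]
tool_rot: [0.001, 0.998, 0.07, 0.0]
contact_force: [0.9, 0.2, -1.1]
finger_gap: 0.032
gripper_force: 60.0
```

Call:
send_rows(gripper=[-1, -1, -1, -1, -1], slide=[[0.1, -4, 0], [0.2, -7.2, 0], [0.2, -7.2, -2.5], [0.2, -7.2, -5], [0.2, -7.2, -8]], twist=[0, 0, 0, 0, 0])

```text
time_s: 35.1
position: [0.4626, -0.2598, 0.1146]
tool_rot: [0.001, 0.998, 0.07, 0.0]
contact_force: [0.4, 0.2, -1.8]
finger_gap: 0.032
gripper_force: 60.0
```

Call:
send_rows(gripper=[-1, -1, -1, -1, -1], slide=[[0, 0, -1], [0, 0, -2], [0, 0, -2.1], [0, 0, -2.2], [0, 0, -2.2]], twist=[0, 0, 0, 0, 0], grip_force=10)

```text
time_s: 35.6
position: [0.4628, -0.2574, 0.0941]
tool_rot: [0.0, 0.997, 0.071, 0.001]
contact_force: [0.1, -0.7, -1.5]
finger_gap: 0.0322
gripper_force: 10.0
```

```bash
python3 look.py
```

```text
t 35.6 tcp [ 0.4628 -0.2574  0.0941] yaw 0.143 F [ 0.1 -0.7 -1.5] scoop in tray [-112.6   -1.6]
top 0.73 [398. 174.] tray [38 20] tin  pan [150  22]
top 0.72 [268. 102.] tray [284 321] tin  pan [395 323]
top 0.72 [410. 166.] tray [ 55 -15] tin  pan [166 -13]
top 0.61 [407. 187.] tray [0 3] tin  pan [112   5]
top 0.61 [195. 240.] tray [-47 562] tin [-42  11] pan [ 65 562]
top 0.58 [209. 242.] tray [-59 526] tin [-48 -26] pan [ 53 526]
top 0.52 [179. 206.] tray [ 48 589] tin [48 52] pan [160 590]
top 0.47 [416. 182.] tray [ 10 -24] tin  pan [122 -21]
side 0.59 [404. 309.] tray [-12  -6] tin  pan [98 -7]
side 0.55 [289. 198.] tray [ 46 579] tin [48 41] pan [155 575]
side 0.46 [413. 306.] tray [ 13 -12] tin  pan [122 -13]
side 0.44 [408. 296.] tray [29 23] tin  pan [138  22]
side 0.4 [401. 213.] tray [272 315] tin  pan [380 312]
```

Call:
send_rows(gripper=[-1, -1, -1, -1, -1], slide=[[0, 0.15, -0.1], [0, 0.15, -0.2], [0, 0.15, -0.25], [0, 0.15, -0.25], [0, 0.15, -0.2]], twist=[0, 0, 0, 0, 0])

```text
time_s: 36.3
position: [0.4622, -0.2564, 0.0925]
tool_rot: [0.0, 0.997, 0.071, 0.001]
contact_force: [-1.3, 0.5, 3.0]
finger_gap: 0.0319
gripper_force: 10.0
```

Call:
send_rows(gripper=[-1, -1, -1, -1, -1], slide=[[0, 0, 0], [0, 0, 0.1], [0.6, 0.3, 0.1], [1.2, -0.1, 0.1], [1.8, 0.5, 0.1]], twist=[0, 0, 0, 0, 0], grip_force=60)

```text
time_s: 36.8
position: [0.4781, -0.2513, 0.0929]
tool_rot: [-0.001, 0.998, 0.07, -0.001]
contact_force: [-0.3, -1.6, -1.9]
finger_gap: 0.0316
gripper_force: 60.0
```

Call:
send_rows(gripper=[-1, -1, -1, -1, -1], slide=[[0.8, -0.2, 0], [1.6, 0.4, 0], [2.4, 0, 0], [3.2, 0.6, 0], [4, 0.3, 0]], twist=[0, 0, 0, 0, 0])

```text
time_s: 37.3
position: [0.5169, -0.2459, 0.093]
tool_rot: [-0.003, 0.997, 0.072, -0.004]
contact_force: [-20.1, 8.7, 29.9]
finger_gap: 0.0317
gripper_force: 60.0
```

Call:
send_rows(gripper=[-1, -1, -1, -1, -1], slide=[[0.8, 0.3, 0], [1.6, 0, 0], [2.4, 0.6, 0], [3.2, 0.2, 0], [4, 0.5, 0]], twist=[0, 0, 0, 0, 0])

```text
time_s: 37.8
position: [0.5599, -0.2428, 0.0927]
tool_rot: [-0.0, 0.997, 0.071, -0.0]
contact_force: [-4.8, -1.8, 8.5]
finger_gap: 0.0317
gripper_force: 60.0
```

```bash
python3 look.py
```

```text
t 37.8 tcp [ 0.5599 -0.2428  0.0927] yaw 0.142 F [-4.8 -1.8  8.5] scoop in tray [-14.4  -1. ]
top 0.75 [409. 159.] tray [ 73 -16] tin  pan [ 87 -15]
top 0.6 [403. 172.] tray [41  6] tin  pan [55  8]
top 0.59 [266. 101.] tray [288 328] tin  pan [302 329]
top 0.51 [193. 241.] tray [-49 566] tin [-44  15] pan [-34 567]
top 0.5 [410. 168.] tray [ 46 -16] tin  pan [ 60 -14]
top 0.46 [178. 205.] tray [ 49 594] tin [49 56] pan [ 63 594]
top 0.42 [394. 163.] tray [67 23] tin  pan [81 24]
side 0.74 [415. 302.] tray [25 -5] tin  pan [38 -5]
side 0.7 [432. 294.] tray [82 -5] tin  pan [95 -6]
side 0.5 [423. 287.] tray [81 26] tin  pan [94 26]
side 0.45 [287. 195.] tray [ 55 601] tin [53 65] pan [ 67 599]
```

Call:
send_rows(gripper=[-1, -1, -1, -1, -1], slide=[[0.8, 0.25, 0.05], [1.6, 0.1, 0.05], [2.4, 0.5, 0.05], [3.2, 0.35, 0.05], [4, 0.6, 0.05]], twist=[0, 0, 0, 0, 0])

```text
time_s: 38.5
position: [0.5998, -0.2367, 0.0928]
tool_rot: [-0.0, 0.997, 0.071, -0.001]
contact_force: [-7.9, -1.1, 9.0]
finger_gap: 0.0316
gripper_force: 60.0
```

```bash
python3 look.py
```

```text
t 38.5 tcp [ 0.5998 -0.2367  0.0928] yaw 0.1424 F [-7.9 -1.1  9. ] scoop in tray [26.  -0.6]
top 0.62 [393. 154.] tray [92 21] tin  pan [65 22]
top 0.61 [180. 208.] tray [ 41 587] tin [41 49] pan [ 14 587]
top 0.54 [406. 147.] tray [104 -13] tin  pan [ 77 -12]
top 0.45 [194. 241.] tray [-49 564] tin [-44  13] pan [-75 564]
top 0.43 [268. 101.] tray [287 322] tin  pan [261 322]
top 0.43 [208. 244.] tray [-62 529] tin [-52 -24] pan [-88 529]
side 0.62 [217. 194.] tray [-123  737] tin [-142  174] pan [-150  734]
side 0.52 [433. 297.] tray [ 75 -14] tin  pan [ 47 -15]
side 0.51 [288. 196.] tray [ 52 594] tin [52 57] pan [ 24 591]
side 0.45 [439. 291.] tray [102  -9] tin  pan [ 74 -10]
side 0.44 [417. 296.] tray [46 10] tin  pan [18  9]
side 0.41 [429. 284.] tray [101  24] tin  pan [73 23]
```

Call:
send_rows(gripper=[-1, -1, -1, -1, -1], slide=[[0.5, 0.2, 0.05], [1, -0.05, 0.05], [1.5, 0.4, 0.05], [2, 0.1, 0.05], [2.3, 0.4, 0.05]], twist=[0, 0, 0, 0, 0])

```text
time_s: 39.2
position: [0.6236, -0.2325, 0.0928]
tool_rot: [0.0, 0.997, 0.071, 0.0]
contact_force: [-2.3, -1.5, 0.7]
finger_gap: 0.0317
gripper_force: 60.0
```

```bash
python3 look.py
```

```text
t 39.2 tcp [ 0.6236 -0.2325  0.0928] yaw 0.1429 F [-2.3 -1.5  0.7] scoop in tray [50.1  0.2]
top 0.73 [267. 101.] tray [288 324] tin  pan [237 324]
top 0.7 [180. 205.] tray [ 50 588] tin [50 51] pan [ -1 587]
top 0.62 [210. 244.] tray [-64 523] tin [-53 -30] pan [-115  523]
top 0.59 [390. 151.] tray [100  28] tin  pan [49 28]
top 0.59 [196. 241.] tray [-51 558] tin [-45   7] pan [-101  558]
side 0.67 [288. 198.] tray [ 45 582] tin [46 44] pan [ -7 578]
side 0.67 [445. 280.] tray [143  13] tin  pan [91 11]
side 0.58 [423. 294.] tray [62  6] tin  pan [10  5]
side 0.55 [422. 284.] tray [89 36] tin  pan [37 34]
side 0.44 [438. 289.] tray [105  -2] tin  pan [53 -4]
```

Call:
send_rows(gripper=[-1, -1, -1, -1, -1], slide=[[0.4, 0.25, 0], [0.6, -0.1, 0], [0.8, 0.3, 0], [1, 0, 0], [1.1, 0.2, 0]], twist=[0, 0, 0, 0, 0])

```text
time_s: 39.9
position: [0.6342, -0.2308, 0.0932]
tool_rot: [0.0, 0.997, 0.071, 0.0]
contact_force: [-0.9, -0.3, -2.1]
finger_gap: 0.0313
gripper_force: 60.0
```

```bash
python3 look.py; ls pics|tail -3
```

```text
t 39.9 tcp [ 0.6342 -0.2308  0.0932] yaw 0.1427 F [-0.9 -0.3 -2.1] scoop in tray [60.9  0.3]
top 0.74 [267. 102.] tray [286 325] tin  pan [224 324]
top 0.73 [208. 242.] tray [-58 529] tin [-48 -23] pan [-119  528]
top 0.69 [179. 206.] tray [ 46 590] tin [46 52] pan [-16 589]
top 0.55 [194. 241.] tray [-50 564] tin [-45  13] pan [-111  563]
top 0.37 [400. 135.] tray [138  -6] tin  pan [77 -6]
side 0.76 [424. 297.] tray [57 -4] tin  pan [-7 -7]
side 0.67 [443. 282.] tray [135  11] tin  pan [71  8]
side 0.65 [437. 292.] tray [96 -8] tin  pan [ 33 -11]
side 0.64 [288. 195.] tray [ 54 599] tin [53 62] pan [ -9 595]
side 0.6 [428. 288.] tray [89 15] tin  pan [25 13]
top_39.9.png
tray.png
v1.png
```

Call:
send_rows(gripper=[-1, -1, -1, -1, -1], slide=[[0.05, 0.4, 0], [0.1, -0.4, 0], [0.1, 0.4, 0], [0.1, -0.4, 0], [0.1, 0.4, 0]], twist=[0, 0, 0, 0, 0])

```text
time_s: 40.6
position: [0.6347, -0.2291, 0.0937]
tool_rot: [0.002, 0.998, 0.07, 0.0]
contact_force: [-4.0, -5.3, 0.0]
finger_gap: 0.0321
gripper_force: 60.0
```

Call:
send_rows(gripper=[-1, -1, -1, -1, -1], slide=[[0, -0.8, 0], [0, 0, 0], [0, -0.8, 0], [0, 0, 0], [0, -0.4, 0]], twist=[0, 0, 0, 0, 0])

```text
time_s: 41.1
position: [0.6347, -0.2286, 0.0934]
tool_rot: [-0.001, 0.997, 0.072, -0.001]
contact_force: [-4.4, 4.3, 4.2]
finger_gap: 0.0314
gripper_force: 60.0
```

```bash
python3 look.py | grep -v "tin \["; python3 - <<'E'
import cv2,numpy as np,glob
a=cv2.imread(sorted(glob.glob("pics/top_4*"))[-1]);j=cv2.imread(sorted(glob.glob("pics/side_4*"))[-1])
cv2.imwrite("pics/v2.png",np.hstack([cv2.resize(a[110:200,375:445],(350,450),interpolation=2),cv2.resize(j[250:340,385:475],(450,450),interpolation=2)]))
E
```

```text
t 41.1 tcp [ 0.6347 -0.2286  0.0934] yaw 0.1443 F [-4.4  4.3  4.2] scoop in tray [61.6  2.5]
top 0.6 [268. 100.] tray [288 320] tin  pan [225 317]
top 0.45 [333. 276.] tray [-194  226] tin  pan [-255  224]
side 0.5 [437. 292.] tray [96 -6] tin  pan [ 32 -11]
side 0.43 [426. 285.] tray [92 27] tin  pan [28 22]
```

View pics/v2.png

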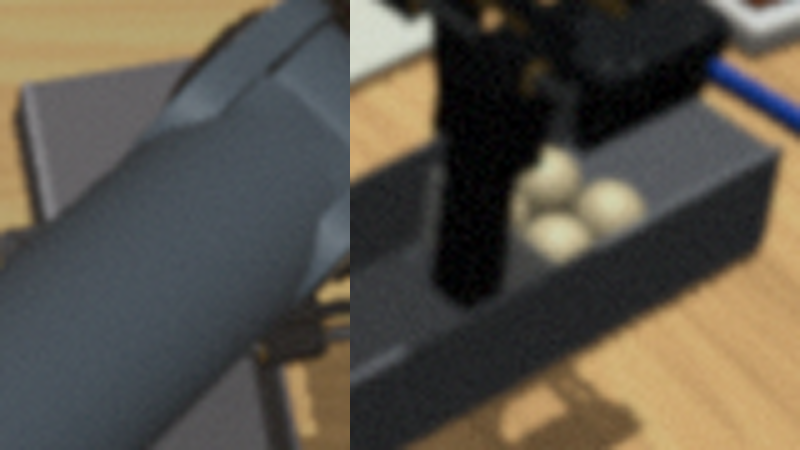

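Call:
send_rows(gripper=[-1, -1, -1, -1, -1], slide=[[0.4, -0.1, 0.8], [1.4, 0, 2], [2.5, 0.15, 3.4], [3.6, 0.3, 4.8], [4.7, 0.5, 6.2]], twist=[0, 0, 0, 0, 0])

```text
time_s: 41.8
position: [0.6842, -0.2244, 0.1559]
tool_rot: [0.0, 0.997, 0.072, 0.001]
contact_force: [-0.5, -0.3, -2.7]
finger_gap: 0.0316
gripper_force: 60.0
```

Call:
send_rows(gripper=[-1, -1, -1, -1, -1], slide=[[1, 0.15, 1.2], [1.9, 0.27, 2.2], [2.7, 0.38, 3], [3.45, 0.5, 3.5], [4.1, 0.6, 3.8]], twist=[0, 0, 0, 0, 0])

```text
time_s: 42.3
position: [0.7241, -0.219, 0.1935]
tool_rot: [0.0, 0.997, 0.072, 0.0]
contact_force: [-0.2, 0.1, -3.7]
finger_gap: 0.0318
gripper_force: 60.0
```

Call:
send_rows(gripper=[-1, -1, -1, -1, -1], slide=[[0.55, 0.08, 0], [1, 0.14, 0], [1.35, 0.19, 0], [1.62, 0.23, 0], [1.82, 0.26, 0]], twist=[0, 0, 0, 0, 0])

```text
time_s: 42.8
position: [0.7413, -0.217, 0.193]
tool_rot: [-0.0, 0.997, 0.071, -0.0]
contact_force: [0.1, 0.1, -2.8]
finger_gap: 0.0322
gripper_force: 60.0
```

Call:
send_rows(gripper=[-1, -1, -1, -1, -1], slide=[[0.12, 0.02, 0], [0.2, 0.03, 0], [0.24, 0.03, 0], [0.25, 0.04, 0], [0.25, 0.04, 0]], twist=[0, 0, 0, 0, 0])

```text
time_s: 43.3
position: [0.7437, -0.2166, 0.1933]
tool_rot: [0.0, 0.997, 0.071, -0.0]
contact_force: [-0.4, -0.4, -3.6]
finger_gap: 0.0317
gripper_force: 60.0
```

```bash
python3 look.py | grep -v "tin \["; python3 - <<'E'
from h import *
from prof import prof
p=r.sense()["position"];d=100*(np.array([.51,.3])-p[:2]);print(d);prof(d,45)
E
```

```text
t 43.3 tcp [ 0.7437 -0.2166  0.1933] yaw 0.1427 F [-0.4 -0.4 -3.6] scoop in tray [171.3  -1.1]
top 0.43 [265. 100.] tray [292 330] tin  pan [ 80 324]
side 0.68 [403. 213.] tray [275 308] tin  pan [-18 190]
side 0.63 [463. 239.] tray [319 111] tin  pan [20 18]
side 0.54 [466. 248.] tray [292  78] tin  pan [ -3 -11]
side 0.52 [292. 276.] tray [-155  249] tin  pan [-394  138]
[-23.37552925  51.65526042]
[[-0.0, 0.01], [-0.02, 0.04], [-0.06, 0.14], [-0.14, 0.32], [-0.27, 0.6]]
[[-0.18, 0.4], [-0.42, 0.92], [-0.72, 1.59], [-1.08, 2.4], [-1.52, 3.35]]
[[-0.5, 1.1], [-1.06, 2.35], [-1.69, 3.73], [-2.38, 5.25], [-3.12, 6.89]]
[[-0.79, 1.76], [-1.63, 3.61], [-2.51, 5.56], [-3.43, 7.57], [-4.37, 9.65]]
[[-0.96, 2.12], [-1.93, 4.26], [-2.9, 6.41], [-3.87, 8.56], [-4.83, 10.67]]
[[-0.94, 2.08], [-1.85, 4.09], [-2.73, 6.04], [-3.57, 7.89], [-4.37, 9.65]]
[[-0.74, 1.64], [-1.43, 3.16], [-2.06, 4.55], [-2.62, 5.79], [-3.12, 6.89]]
[[-0.43, 0.96], [-0.8, 1.76], [-1.1, 2.43], [-1.34, 2.95], [-1.52, 3.35]]
[[-0.13, 0.28], [-0.21, 0.46], [-0.25, 0.55], [-0.27, 0.59], [-0.27, 0.6]]
```

Call:
send_rows(gripper=[-1, -1, -1, -1, -1], slide=[[0, 0.01, 0], [-0.02, 0.04, 0], [-0.06, 0.14, 0], [-0.14, 0.32, 0], [-0.27, 0.6, 0]], twist=[0, 0, 0, 0, 0])

```text
time_s: 44.0
position: [0.741, -0.2105, 0.1933]
tool_rot: [0.0, 0.997, 0.071, 0.0]
contact_force: [-0.5, 1.5, -3.1]
finger_gap: 0.0316
gripper_force: 60.0
```

Call:
send_rows(gripper=[-1, -1, -1, -1, -1], slide=[[-0.18, 0.4, 0], [-0.42, 0.92, 0], [-0.72, 1.59, 0], [-1.08, 2.4, 0], [-1.52, 3.35, 0]], twist=[0, 0, 0, 0, 0])

```text
time_s: 44.5
position: [0.7256, -0.1763, 0.1933]
tool_rot: [-0.0, 0.997, 0.071, 0.0]
contact_force: [-0.3, -0.6, -2.5]
finger_gap: 0.0315
gripper_force: 60.0
```

Call:
send_rows(gripper=[-1, -1, -1, -1, -1], slide=[[-0.5, 1.1, 0], [-1.06, 2.35, 0], [-1.69, 3.73, 0], [-2.38, 5.25, 0], [-3.12, 6.89, 0]], twist=[0, 0, 0, 0, 0])

```text
time_s: 45.0
position: [0.694, -0.1067, 0.1933]
tool_rot: [-0.0, 0.997, 0.071, 0.0]
contact_force: [-0.4, 0.7, -3.3]
finger_gap: 0.0318
gripper_force: 60.0
```

Call:
send_rows(gripper=[-1, -1, -1, -1, -1], slide=[[-0.79, 1.76, 0], [-1.63, 3.61, 0], [-2.51, 5.56, 0], [-3.43, 7.57, 0], [-4.37, 9.65, 0]], twist=[0, 0, 0, 0, 0])

```text
time_s: 45.5
position: [0.6501, -0.01, 0.1934]
tool_rot: [-0.0, 0.997, 0.072, 0.0]
contact_force: [0.5, 0.2, -3.3]
finger_gap: 0.0315
gripper_force: 60.0
```

Call:
send_rows(gripper=[-1, -1, -1, -1, -1], slide=[[-0.96, 2.12, 0], [-1.93, 4.26, 0], [-2.9, 6.41, 0], [-3.87, 8.56, 0], [-4.83, 10.67, 0]], twist=[0, 0, 0, 0, 0])

```text
time_s: 46.0
position: [0.6016, 0.0968, 0.1935]
tool_rot: [-0.0, 0.997, 0.072, 0.0]
contact_force: [0.8, 0.4, -3.2]
finger_gap: 0.0318
gripper_force: 60.0
```

Call:
send_rows(gripper=[-1, -1, -1, -1, -1], slide=[[-0.94, 2.08, 0], [-1.85, 4.09, 0], [-2.73, 6.04, 0], [-3.57, 7.89, 0], [-4.37, 9.65, 0]], twist=[0, 0, 0, 0, 0])

```text
time_s: 46.5
position: [0.5577, 0.1932, 0.1934]
tool_rot: [-0.001, 0.997, 0.072, -0.0]
contact_force: [-0.1, -0.6, -2.2]
finger_gap: 0.0315
gripper_force: 60.0
```

Call:
send_rows(gripper=[-1, -1, -1, -1, -1], slide=[[-0.74, 1.64, 0], [-1.43, 3.16, 0], [-2.06, 4.55, 0], [-2.62, 5.79, 0], [-3.12, 6.89, 0]], twist=[0, 0, 0, 0, 0])

```text
time_s: 47.0
position: [0.5271, 0.2615, 0.1933]
tool_rot: [-0.0, 0.997, 0.072, -0.0]
contact_force: [-0.4, 0.2, -3.9]
finger_gap: 0.0315
gripper_force: 60.0
```

Call:
send_rows(gripper=[-1, -1, -1, -1, -1], slide=[[-0.43, 0.96, 0], [-0.8, 1.76, 0], [-1.1, 2.43, 0], [-1.34, 2.95, 0], [-1.52, 3.35, 0]], twist=[0, 0, 0, 0, 0])

```text
time_s: 47.5
position: [0.5125, 0.2942, 0.1933]
tool_rot: [0.0, 0.997, 0.071, 0.0]
contact_force: [0.5, -0.5, -2.6]
finger_gap: 0.0317
gripper_force: 60.0
```

Call:
send_rows(gripper=[-1, -1, -1, -1, -1], slide=[[-0.13, 0.28, 0], [-0.21, 0.46, 0], [-0.25, 0.55, 0], [-0.27, 0.59, 0], [-0.27, 0.6, 0]], twist=[0, 0, 0, 0, 0])

```text
time_s: 48.0
position: [0.51, 0.2998, 0.1933]
tool_rot: [0.0, 0.997, 0.071, 0.0]
contact_force: [-0.3, 0.2, -3.2]
finger_gap: 0.0314
gripper_force: 60.0
```

Call:
send_rows(gripper=[-1, -1, -1, -1, -1], slide=[[-5, -0.4, 0], [-10, -0.8, 0], [-15, -1.2, 0], [-15, -1.2, 0], [-15, -1.2, 0]], twist=[0, 0, 0, 0, 0])

```text
time_s: 48.5
position: [0.3589, 0.2893, 0.1937]
tool_rot: [-0.001, 0.997, 0.073, 0.0]
contact_force: [0.9, 0.8, -1.6]
finger_gap: 0.0317
gripper_force: 60.0
```

```bash
python3 look.py
```

```text
t 48.5 tcp [0.3589 0.2893 0.1937] yaw 0.1467 F [ 0.9  0.8 -1.6] scoop in tray [-137.7  554.5]
top 0.73 [193. 214.] tray [ 19 557] tin [25 16] pan [137 -21]
top 0.68 [194. 242.] tray [-53 563] tin [-48  12] pan [ 70 -15]
top 0.59 [207. 212.] tray [ 18 521] tin [ 28 -20] pan [136 -54]
top 0.49 [210. 242.] tray [-58 524] tin [-47 -28] pan [ 66 -52]
top 0.47 [180. 208.] tray [ 40 588] tin [40 49] pan [156   8]
top 0.47 [210. 228.] tray [-23 517] tin [-12 -30] pan [ 98 -58]
top 0.46 [267. 101.] tray [288 323] tin  pan [ 385 -237]
top 0.45 [198. 227.] tray [-16 548] tin [-9  2] pan [104 -30]
side 0.63 [288. 195.] tray [ 55 597] tin [55 60] pan [  99 -114]
side 0.59 [386. 310.] tray [-48  15] tin  pan [   8 -623]
side 0.56 [399. 215.] tray [258 307] tin  pan [ 275 -367]
```

```bash
python3 - <<'E'
from h import *
for k in range(2):
    for n in("top","side"):
        vision.capture(n)
        for d in vision.spot_in("sweet1",n):
            w=at(n,d["uv"],.0185)
            if w[0]>.78 and abs(w[1]-.12)<.1: print(n,round(d["p"],2),np.round(d["uv"],1),np.round(w,4))
# keyboard front edge in top image: bright -> wood transition along columns
i=cv2.cvtColor(cv2.imread("pics/top0.png"),6).astype(int)
for u in(235,255,275,300,340):
    c=i[85:110,u];k=np.argmax(np.abs(np.diff(cv2.GaussianBlur(c.astype(np.float32),(1,3),0)[:,0])));print(u,85+k+.5,c.tolist())
print(np.round([at("top",(u,98),z)for u in(235,340) for z in(0,.02)],4))
E
```

```text
top 0.43 [269.5  99.1] [0.8682 0.1229 0.0185]
side 0.66 [400.9 214.9] [0.8448 0.1129 0.0185]
top 0.54 [267.3 101.7] [0.8612 0.1288 0.0185]
235 94.5 [159, 158, 160, 155, 135, 100, 107, 141, 156, 143, 112, 82, 82, 94, 118, 132, 137, 138, 136, 135, 137, 138, 140, 139, 138]
255 94.5 [160, 159, 157, 146, 118, 93, 115, 146, 151, 128, 90, 75, 89, 115, 126, 132, 135, 138, 136, 135, 137, 138, 135, 135, 139]
275 93.5 [159, 159, 158, 137, 103, 110, 143, 158, 146, 115, 84, 83, 93, 115, 127, 131, 136, 140, 139, 139, 139, 137, 137, 137, 140]
300 93.5 [160, 160, 155, 122, 104, 137, 158, 156, 130, 96, 77, 94, 119, 131, 132, 134, 139, 141, 141, 141, 142, 139, 140, 141, 143]
340 92.5 [161, 154, 123, 102, 139, 157, 158, 135, 100, 78, 89, 119, 130, 136, 141, 142, 141, 143, 145, 145, 142, 141, 142, 144, 145]
[[ 0.8808  0.2178  0.    ]
 [ 0.8731  0.2143  0.02  ]
 [ 0.8739 -0.0641  0.    ]
 [ 0.8663 -0.0636  0.02  ]]
```

```bash
python3 - <<'E'
from h import *
for n,u0,v0,u1,v1 in(("top",252,85,290,118),("side",385,195,418,232)):
    a=vision.capture(n);b=cv2.imread(f"pics/{n}0.png")
    d=np.abs(cv2.GaussianBlur(a,(3,3),0).astype(int)-cv2.GaussianBlur(b,(3,3),0)).sum(2)[v0:v1,u0:u1]
    br=(a.astype(int)[v0:v1,u0:u1,0]-b.astype(int)[v0:v1,u0:u1,0])
    m=(br>25).astype(np.uint8);k,l,s,c=cv2.connectedComponentsWithStats(m);j=1+np.argmax(s[1:,4])
    uv=c[j]+[u0,v0];print(n,uv,s[j],np.round(at(n,uv,.0185),4))
e=[at("top",(u,v),0.0) for u,v in((235,96.8),(340,94.8))];print(np.round(e,4))
E
```

```text
top [268.1038961   98.64935065] [11 10 11  9 77] [0.8696 0.1266 0.0185]
side [402.69767442 209.04651163] [14 11  9  7 43] [0.8687 0.1384 0.0185]
[[ 0.8842  0.2179  0.    ]
 [ 0.8829 -0.0643  0.    ]]
```

Call:
send_rows(gripper=[-1, -1, -1, -1, -1], slide=[[3.5, -1.6, 0.3], [8, -3.5, 0.5], [12.5, -5.3, 0.5], [17, -7.2, 0.5], [21.5, -9, 0.5]], twist=[0, 0, -0.05, -0.1, -0.145])

```text
time_s: 49.7
position: [0.5765, 0.1974, 0.1978]
tool_rot: [0.0, 1.0, -0.002, -0.0]
contact_force: [1.5, 0.0, -1.5]
finger_gap: 0.0315
gripper_force: 60.0
```

Call:
send_rows(gripper=[-1, -1, -1, -1, -1], slide=[[4.5, -1.9, 0], [9, -3.7, 0], [13, -5.4, 0], [16.8, -6.8, 0], [16.8, -6.8, 0]], twist=[0, 0, 0, 0, 0])

```text
time_s: 50.2
position: [0.7464, 0.1251, 0.1969]
tool_rot: [0.002, 1.0, -0.003, 0.001]
contact_force: [-0.0, 0.2, -1.6]
finger_gap: 0.0316
gripper_force: 60.0
```

Call:
send_rows(gripper=[-1, -1, -1, -1, -1], slide=[[0, 0, 0], [0, 0, 0], [0, 0, -2], [0, 0, -4], [0, 0, -6]], twist=[0, 0, 0, 0, 0])

```text
time_s: 50.7
position: [0.7417, 0.1323, 0.1381]
tool_rot: [-0.001, 1.0, 0.0, -0.0]
contact_force: [-0.3, 0.2, -1.5]
finger_gap: 0.0318
gripper_force: 60.0
```

```bash
python3 look.py | grep -v "tin \["; python3 - <<'E'
import cv2,numpy as np,glob
a=cv2.imread(sorted(glob.glob("pics/top_5*"))[-1]);j=cv2.imread(sorted(glob.glob("pics/side_5*"))[-1])
cv2.imwrite("pics/v3.png",np.hstack([cv2.resize(a[70:190,210:330],(400,400),interpolation=2),cv2.resize(j[170:270,340:440],(400,400),interpolation=2)]))
E
```

```text
t 50.7 tcp [0.7417 0.1323 0.1381] yaw 0.0003 F [-0.3  0.2 -1.5] scoop in tray [218.4 337.4]
side 0.39 [401. 214.] tray [269 311] tin  pan [ -6 -81]
```

View pics/v3.png

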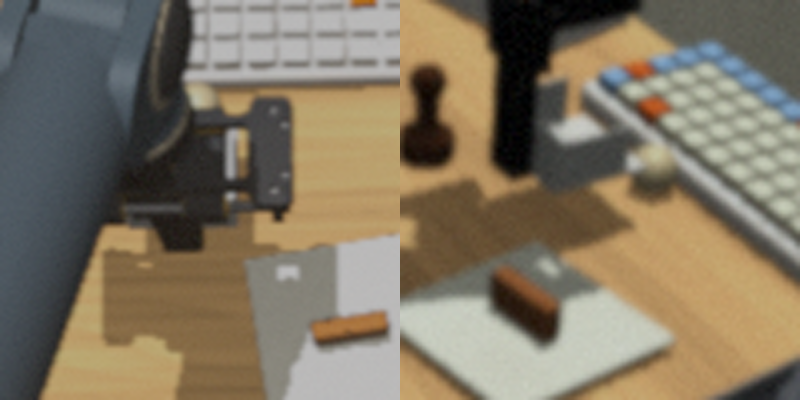

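Call:
send_rows(gripper=[-1, -1, -1, -1, -1], slide=[[0, 0, -2], [0, -0.2, -3.8], [0, -0.3, -4.6], [0, -0.3, -4.75], [0, -0.3, -4.75]], twist=[0, 0, 0, 0, 0])

```text
time_s: 51.4
position: [0.7428, 0.1266, 0.0902]
tool_rot: [0.0, 1.0, -0.001, -0.0]
contact_force: [-0.5, -0.0, -1.1]
finger_gap: 0.0316
gripper_force: 60.0
```

Call:
send_rows(gripper=[-1, -1, -1, -1, -1], slide=[[0.5, 0, 0], [1, 0, 0], [1.5, 0, 0], [2, 0, 0], [2.4, 0, 0]], twist=[0, 0, 0, 0, 0])

```text
time_s: 51.9
position: [0.7662, 0.1269, 0.0899]
tool_rot: [0.0, 1.0, -0.001, -0.002]
contact_force: [-1.4, 0.0, -2.7]
finger_gap: 0.0319
gripper_force: 60.0
```

Call:
send_rows(gripper=[-1, -1, -1, -1, -1], slide=[[0.5, 0, 0], [0.9, 0, 0], [1.3, 0, 0], [1.6, 0, 0], [1.9, 0, 0]], twist=[0, 0, 0, 0, 0])

```text
time_s: 52.4
position: [0.7863, 0.1269, 0.0909]
tool_rot: [0.0, 1.0, -0.001, 0.0]
contact_force: [0.1, 0.2, -3.2]
finger_gap: 0.0318
gripper_force: 60.0
```

```bash
python3 - <<'E'
from h import *
s=r.sense();p=s["position"];print(p,s["contact_force"])
for n in("top","side"):
    cv2.imwrite(f"pics/{n}_k.png",vision.capture(n))
    for d in vision.spot_in("sweet1",n):
        w=at(n,d["uv"],.022)
        if w[0]>.7 and abs(w[1]-.12)<.1: print(n,round(d["p"],2),np.round(d["uv"]),np.round(w,3),"pan",np.round(1000*(w[:2]-p[:2]-[.05,0])))
E
```

```text
[0.7862957  0.12691694 0.09089404] [ 0.08326856  0.1944784  -3.23713297]
side 0.52 [401. 210.] [0.858 0.132 0.022] pan [22.  5.]
```

Call:
send_rows(gripper=[-1, -1, -1, -1, -1], slide=[[0, 0, 0.6], [0, 0, 1.6], [0.2, 0, 2.9], [1, 0, 4.2], [1.8, 0, 5.5]], twist=[0, 0, 0, 0, 0])

```text
time_s: 53.1
position: [0.8045, 0.127, 0.1481]
tool_rot: [-0.0, 1.0, -0.001, 0.001]
contact_force: [-0.1, 0.6, -1.3]
finger_gap: 0.0318
gripper_force: 60.0
```

Call:
send_rows(gripper=[-1, -1, -1, -1, -1], slide=[[0.75, 0, 1.3], [1.4, 0, 2.5], [1.95, 0, 3.5], [2.4, 0, 4.3], [2.75, 0, 4.8]], twist=[0, 0, 0, 0, 0])

```text
time_s: 53.6
position: [0.8321, 0.1267, 0.1957]
tool_rot: [0.0, 1.0, -0.001, 0.001]
contact_force: [0.8, -0.6, -1.5]
finger_gap: 0.0317
gripper_force: 60.0
```

Call:
send_rows(gripper=[-1, -1, -1, -1, -1], slide=[[0.25, 0, 0.2], [0.4, 0, 0.2], [0.45, 0, 0.2], [0.45, 0, 0.2], [0.45, 0, 0.2]], twist=[0, 0, 0, 0, 0])

```text
time_s: 54.1
position: [0.8356, 0.127, 0.1952]
tool_rot: [0.0, 1.0, -0.001, -0.0]
contact_force: [0.2, 0.1, -2.4]
finger_gap: 0.0317
gripper_force: 60.0
```

```bash
python3 - <<'E'
from h import *
from prof import prof
s=r.sense();p=s["position"];b=p[2]-.0892;print(p,s["contact_force"])
for n in("top","side"):
    cv2.imwrite(f"pics/{n}_l.png",vision.capture(n))
    for d in vision.spot_in("sweet1",n):
        w=at(n,d["uv"],b+.021);w0=at(n,d["uv"],.0185)
        if w[0]>.7: print(n,round(d["p"],2),np.round(d["uv"]),"desk",np.round(w0,3),"pan",np.round(1000*(w[:2]-p[:2]-[.05,0])))
d=100*(np.array([.51,.3])-p[:2]);print(d);prof(d,40)
E
```

```text
[0.83561004 0.12704888 0.19523832] [ 0.22106159  0.08028107 -2.36399139]
side 0.6 [418. 173.] desk [1.048 0.311 0.018] pan [28. 15.]
side 0.44 [406. 179.] desk [0.989 0.294 0.018] pan [-23.   0.]
[-32.56100434  17.29511171]
[[-0.0, 0.0], [-0.04, 0.02], [-0.12, 0.07], [-0.28, 0.15], [-0.52, 0.28]]
[[-0.34, 0.18], [-0.8, 0.42], [-1.36, 0.72], [-2.05, 1.09], [-2.85, 1.51]]
[[-0.92, 0.49], [-1.94, 1.03], [-3.07, 1.63], [-4.29, 2.28], [-5.59, 2.97]]
[[-1.38, 0.73], [-2.81, 1.49], [-4.29, 2.28], [-5.8, 3.08], [-7.32, 3.89]]
[[-1.52, 0.81], [-3.03, 1.61], [-4.51, 2.4], [-5.94, 3.16], [-7.32, 3.89]]
[[-1.3, 0.69], [-2.52, 1.34], [-3.65, 1.94], [-4.68, 2.48], [-5.59, 2.97]]
[[-0.8, 0.43], [-1.48, 0.79], [-2.05, 1.09], [-2.5, 1.33], [-2.85, 1.51]]
[[-0.24, 0.13], [-0.4, 0.21], [-0.48, 0.26], [-0.52, 0.28], [-0.52, 0.28]]
```

```bash
python3 - <<'E'
import cv2,numpy as np
j=cv2.imread("pics/side_l.png").astype(int)
print(j[173,418],j[179,406])
r=(j[155:200,385:440,2]-j[155:200,385:440,0]);m=((r>25)&(j[155:200,385:440,2]>100))
for row in m[::2]: print("".join("#" if x else "." for x in row))
E
```

```text
[136 171 181] [54 57 58]
.......................................................
.......................................................
.......................................................
.......................................................
.......................................................
.......................................................
.......................................................
.......................................................
..............................#########................
.............................###########...............
..............................##########...............
......##........................###....................
.########..............................................
#########..............................................
########...............................................
#########..............................................
######.................................................
####...................................................
##.....................................................
#................###...................................
#.............#########................................
##.............#########...............................
####..............####.................................
```

```bash
python3 -c "
from prof import prof
prof([-32.5,17.3],55)"
```

```text
[[-0.0, 0.0], [-0.01, 0.01], [-0.05, 0.03], [-0.11, 0.06], [-0.21, 0.11]]
[[-0.14, 0.08], [-0.34, 0.18], [-0.58, 0.31], [-0.89, 0.47], [-1.25, 0.66]]
[[-0.42, 0.23], [-0.91, 0.48], [-1.45, 0.77], [-2.06, 1.1], [-2.73, 1.45]]
[[-0.73, 0.39], [-1.51, 0.8], [-2.34, 1.25], [-3.23, 1.72], [-4.15, 2.21]]
[[-0.97, 0.52], [-1.97, 1.05], [-3.01, 1.6], [-4.07, 2.17], [-5.15, 2.74]]
[[-1.1, 0.58], [-2.2, 1.17], [-3.31, 1.76], [-4.41, 2.35], [-5.51, 2.93]]
[[-1.08, 0.58], [-2.14, 1.14], [-3.18, 1.69], [-4.18, 2.23], [-5.15, 2.74]]
[[-0.93, 0.49], [-1.81, 0.96], [-2.65, 1.41], [-3.43, 1.82], [-4.15, 2.21]]
[[-0.67, 0.36], [-1.28, 0.68], [-1.82, 0.97], [-2.31, 1.23], [-2.73, 1.45]]
[[-0.36, 0.19], [-0.66, 0.35], [-0.91, 0.48], [-1.1, 0.59], [-1.25, 0.66]]
[[-0.1, 0.05], [-0.16, 0.09], [-0.2, 0.11], [-0.21, 0.11], [-0.21, 0.11]]
```

Call:
send_rows(gripper=[-1, -1, -1, -1, -1], slide=[[0, 0, 0], [-0.01, 0.01, 0], [-0.05, 0.03, 0], [-0.11, 0.06, 0], [-0.21, 0.11, 0]], twist=[0, 0, 0, 0, 0])

```text
time_s: 54.8
position: [0.8337, 0.128, 0.1958]
tool_rot: [0.0, 1.0, -0.001, 0.0]
contact_force: [0.8, -0.2, -1.8]
finger_gap: 0.0321
gripper_force: 60.0
```

Call:
send_rows(gripper=[-1, -1, -1, -1, -1], slide=[[-0.14, 0.08, 0], [-0.34, 0.18, 0], [-0.58, 0.31, 0], [-0.89, 0.47, 0], [-1.25, 0.66, 0]], twist=[0, 0, 0, 0, 0])

```text
time_s: 55.3
position: [0.821, 0.1348, 0.1958]
tool_rot: [0.0, 1.0, -0.001, 0.0]
contact_force: [0.4, -0.1, -2.4]
finger_gap: 0.0319
gripper_force: 60.0
```

Call:
send_rows(gripper=[-1, -1, -1, -1, -1], slide=[[-0.42, 0.23, 0], [-0.91, 0.48, 0], [-1.45, 0.77, 0], [-2.06, 1.1, 0], [-2.73, 1.45, 0]], twist=[0, 0, 0, 0, 0])

```text
time_s: 55.8
position: [0.7934, 0.1495, 0.1958]
tool_rot: [-0.0, 1.0, -0.001, 0.0]
contact_force: [-0.5, 0.5, -2.4]
finger_gap: 0.0315
gripper_force: 60.0
```

Call:
send_rows(gripper=[-1, -1, -1, -1, -1], slide=[[-0.73, 0.39, 0], [-1.51, 0.8, 0], [-2.34, 1.25, 0], [-3.23, 1.72, 0], [-4.15, 2.21, 0]], twist=[0, 0, 0, 0, 0])

```text
time_s: 56.3
position: [0.7517, 0.1717, 0.1958]
tool_rot: [-0.0, 1.0, -0.001, 0.0]
contact_force: [0.7, 0.3, -1.1]
finger_gap: 0.0316
gripper_force: 60.0
```

Call:
send_rows(gripper=[-1, -1, -1, -1, -1], slide=[[-0.97, 0.52, 0], [-1.97, 1.05, 0], [-3.01, 1.6, 0], [-4.07, 2.17, 0], [-5.15, 2.74, 0]], twist=[0, 0, 0, 0, 0])

```text
time_s: 56.8
position: [0.7001, 0.1992, 0.1958]
tool_rot: [-0.0, 1.0, -0.001, 0.0]
contact_force: [-0.2, 0.2, -1.9]
finger_gap: 0.0315
gripper_force: 60.0
```

Call:
send_rows(gripper=[-1, -1, -1, -1, -1], slide=[[-1.1, 0.58, 0], [-2.2, 1.17, 0], [-3.31, 1.76, 0], [-4.41, 2.35, 0], [-5.51, 2.93, 0]], twist=[0, 0, 0, 0, 0])

```text
time_s: 57.3
position: [0.645, 0.2285, 0.1958]
tool_rot: [0.0, 1.0, -0.001, 0.0]
contact_force: [-0.0, 0.1, -0.6]
finger_gap: 0.0321
gripper_force: 60.0
```

Call:
send_rows(gripper=[-1, -1, -1, -1, -1], slide=[[-1.08, 0.58, 0], [-2.14, 1.14, 0], [-3.18, 1.69, 0], [-4.18, 2.23, 0], [-5.15, 2.74, 0]], twist=[0, 0, 0, 0, 0])

```text
time_s: 57.8
position: [0.5936, 0.2558, 0.1958]
tool_rot: [0.0, 1.0, -0.001, 0.0]
contact_force: [0.5, 0.5, -2.3]
finger_gap: 0.0318
gripper_force: 60.0
```

Call:
send_rows(gripper=[-1, -1, -1, -1, -1], slide=[[-0.93, 0.49, 0], [-1.81, 0.96, 0], [-2.65, 1.41, 0], [-3.43, 1.82, 0], [-4.15, 2.21, 0]], twist=[0, 0, 0, 0, 0])

```text
time_s: 58.3
position: [0.5523, 0.2778, 0.1958]
tool_rot: [0.0, 1.0, -0.001, 0.0]
contact_force: [-0.3, 1.1, -1.8]
finger_gap: 0.0313
gripper_force: 60.0
```

Call:
send_rows(gripper=[-1, -1, -1, -1, -1], slide=[[-0.67, 0.36, 0], [-1.28, 0.68, 0], [-1.82, 0.97, 0], [-2.31, 1.23, 0], [-2.73, 1.45, 0]], twist=[0, 0, 0, 0, 0])

```text
time_s: 58.8
position: [0.5252, 0.2921, 0.1958]
tool_rot: [0.0, 1.0, -0.001, 0.0]
contact_force: [-0.3, 0.6, -1.8]
finger_gap: 0.0314
gripper_force: 60.0
```

Call:
send_rows(gripper=[-1, -1, -1, -1, -1], slide=[[-0.36, 0.19, 0], [-0.66, 0.35, 0], [-0.91, 0.48, 0], [-1.1, 0.59, 0], [-1.25, 0.66, 0]], twist=[0, 0, 0, 0, 0])

```text
time_s: 59.3
position: [0.513, 0.2986, 0.1958]
tool_rot: [0.0, 1.0, -0.001, 0.0]
contact_force: [0.4, 1.2, -1.2]
finger_gap: 0.0317
gripper_force: 60.0
```

Call:
send_rows(gripper=[-1, -1, -1, -1, -1], slide=[[-0.1, 0.05, 0], [-0.16, 0.09, 0], [-0.2, 0.11, 0], [-0.21, 0.11, 0], [-0.21, 0.11, 0]], twist=[0, 0, 0, 0, 0])

```text
time_s: 59.8
position: [0.5111, 0.2996, 0.1958]
tool_rot: [0.0, 1.0, -0.001, 0.0]
contact_force: [1.0, -0.4, -2.5]
finger_gap: 0.0316
gripper_force: 60.0
```

Call:
send_rows(gripper=[-1, -1, -1, -1, -1], slide=[[-5, 0, 0], [-10, 0, 0], [-15, 0, 0], [-15, 0, 0], [-15, 0, 0]], twist=[0, 0, 0, 0, 0])

```text
time_s: 60.3
position: [0.3594, 0.3012, 0.1959]
tool_rot: [-0.001, 1.0, 0.001, -0.0]
contact_force: [0.1, 0.7, -1.4]
finger_gap: 0.0323
gripper_force: 60.0
```

```bash
python3 look.py
```

```text
t 60.3 tcp [0.3594 0.3012 0.1959] yaw 0.0027 F [ 0.1  0.7 -1.4] scoop in tray [-136.  559.]
top 0.72 [203. 218.] tray [  6 533] tin [ 15 -10] pan [123 -49]
top 0.61 [191. 241.] tray [-49 570] tin [-45  19] pan [ 72 -14]
top 0.48 [209. 199.] tray [ 51 511] tin [ 62 -25] pan [164 -68]
top 0.48 [188. 217.] tray [ 15 571] tin [19 29] pan [131 -13]
top 0.48 [204. 229.] tray [-23 534] tin [-14 -13] pan [ 96 -47]
top 0.47 [180. 204.] tray [ 50 587] tin [51 50] pan [163   2]
top 0.46 [214. 244.] tray [-66 513] tin [-54 -40] pan [ 56 -67]
top 0.4 [214. 224.] tray [-15 506] tin [ -3 -40] pan [103 -73]
side 0.73 [425. 413.] tray [-178 -247] tin  pan [-108 -857]
side 0.44 [279. 202.] tray [ 10 579] tin [12 36] pan [  55 -138]
side 0.38 [288. 198.] tray [ 47 583] tin [48 46] pan [  88 -133]
```

Call:
send_rows(gripper=[-1, -1, -1, -1, -1], slide=[[3, -2, 0.5], [6, -4.5, 1], [8.5, -7.5, 1], [10, -11, 1], [11, -14.5, 1]], twist=[0.1, 0.22, 0.35, 0.48, 0.6])

```text
time_s: 61.0
position: [0.4737, 0.1512, 0.2061]
tool_rot: [0.001, 0.956, 0.295, 0.001]
contact_force: [-0.3, -0.9, -1.6]
finger_gap: 0.0317
gripper_force: 60.0
```

Call:
send_rows(gripper=[-1, -1, -1, -1, -1], slide=[[0, -3, 0], [0, -6, 0], [-0.5, -9, 0], [-1, -12, 0], [-1.5, -14.5, 0]], twist=[0.13, 0.26, 0.39, 0.52, 0.65])

```text
time_s: 61.5
position: [0.4565, 0.0057, 0.206]
tool_rot: [0.001, 0.812, 0.584, 0.0]
contact_force: [0.8, 0.5, -1.9]
finger_gap: 0.0313
gripper_force: 60.0
```

Call:
send_rows(gripper=[-1, -1, -1, -1, -1], slide=[[0, -1.5, 0], [-0.2, -2.5, 0], [-0.4, -3, 0], [-0.4, -3, -1], [-0.4, -3, -2]], twist=[0.13, 0.26, 0.38, 0.38, 0.38])

```text
time_s: 62.0
position: [0.4525, -0.0215, 0.1851]
tool_rot: [0.0, 0.689, 0.725, 0.0]
contact_force: [-0.0, -0.3, -1.4]
finger_gap: 0.0321
gripper_force: 60.0
```

```bash
python3 - <<'E'
from h import *
s=r.sense();p=s["position"];q=s["tool_rot"];y=2*np.arctan2(q[2],q[1]);print(p,y)
R=.0627;ty=np.pi/2+R;f=np.array([np.cos(ty),np.sin(ty)])
h=np.array([.4479,.0209])-.04*f;print("d cm",100*(np.array([*h,.0935])-p),"twist",ty-y)
E
```

```text
[ 0.45246865 -0.02149245  0.18513054] 1.622535851521864
d cm [-0.20622906  0.24710529 -9.16305372] twist 0.010960475273032566
```

Call:
send_rows(gripper=[-1, -1, -1, -1, -1], slide=[[-0.2, 0.25, -2.5], [-0.2, 0.25, -5], [-0.2, 0.25, -7.5], [-0.2, 0.25, -8.8], [-0.2, 0.25, -9.2]], twist=[0, 0, 0, 0, 0])

```text
time_s: 62.5
position: [0.4484, -0.0187, 0.0925]
tool_rot: [-0.002, 0.688, 0.726, -0.003]
contact_force: [-13.7, -1.5, 42.1]
finger_gap: 0.0317
gripper_force: 60.0
```

Call:
send_rows(gripper=[-1, -1, -1, -1, -1], slide=[[0, 0, 0], [0, 0, -0.1], [0, 0, -0.2], [0, 0, -0.2], [0, 0, -0.2]], twist=[0, 0, 0, 0, 0], grip_force=10)

```text
time_s: 63.0
position: [0.4504, -0.0179, 0.0923]
tool_rot: [0.0, 0.687, 0.727, 0.0]
contact_force: [-1.7, -0.5, 5.3]
finger_gap: 0.032
gripper_force: 10.0
```

Call:
send_rows(gripper=[-0.1, 0.2, 0.6, 1, 1], slide=[[0, 0, 0.1], [0, 0, 0.1], [0, 0, 0.1], [0, 0, 0.1], [0, 0, 0.1]], twist=[0, 0, 0, 0, 0])

```text
time_s: 63.5
position: [0.45, -0.0178, 0.0927]
tool_rot: [0.0, 0.687, 0.727, 0.0]
contact_force: [0.3, -0.7, 0.0]
finger_gap: 0.0629
gripper_force: 0.0
```

Call:
send_rows(gripper=[1, 1, 1, 1, 1], slide=[[0, 0, 0], [0, 0, 2], [0, 0, 5], [0, 0, 9], [0, 0, 13]], twist=[0, 0, 0, 0, 0])

```text
time_s: 64.0
position: [0.4494, -0.0182, 0.2238]
tool_rot: [-0.0, 0.687, 0.727, -0.001]
contact_force: [0.0, -0.3, 1.1]
finger_gap: 0.0867
gripper_force: 0.0
```

```bash
cat > lid.py <<'E'
from fit import *
def lid(img,z=.013,roi=(260,120,380,230)):
    u0,v0,u1,v1=roi;c=img[v0:v1,u0:u1].astype(int)
    m=((c.min(2)>110)&(c.max(2)-c.min(2)<35)).astype(np.uint8);m=cv2.morphologyEx(m,cv2.MORPH_CLOSE,np.ones((9,9)))
    k,l,s,_=cv2.connectedComponentsWithStats(m);j=1+np.argmax(s[1:,4])
    ct=max(cv2.findContours((l==j).astype(np.uint8),0,2)[0],key=cv2.contourArea)
    P4=np.array([at("top",q,z)[:2] for q in (ct[:,0,:]+[u0,v0]).astype(float)],np.float32)
    (x,y),(w,h),a=cv2.minAreaRect(P4);return round(x,4),round(y,4),round(w,4),round(h,4),round(np.deg2rad(a),4),int(s[j,4])
if __name__=="__main__":
    print("ref",lid(cv2.imread("pics/top0.png")))
    a=vision.capture("top");cv2.imwrite("pics/top_lid.png",a);print("now",lid(a))
    for q in("lid","scoop","tin"):
        for d in vision.tip_of(q,"top")[:3]: print(q,round(d["p"],2),np.round(d["uv"],1),np.round(at("top",d["uv"],.004),3))
    for d in vision.spot_in("sweet1","top"):print(round(d["p"],2),np.round(1000*(at("top",d["uv"],.0215)[:2]-[.539,.3056])),np.round(d["uv"]))
E
python3 lid.py
```

```text
ref (0.6758, 0.0063, 0.1455, 0.1464, np.float64(0.1471), 3075)
now (0.7055, 0.0388, 0.146, 0.1466, np.float64(0.1474), 2974)
lid 0.87 [303.8 161.6] [0.7   0.035 0.004]
lid 0.68 [185.9 309.6] [0.32  0.343 0.004]
scoop 0.95 [248.1 318.6] [0.295 0.183 0.004]
scoop 0.59 [422.9 325.5] [ 0.269 -0.261  0.004]
scoop 0.37 [303.8 257.9] [0.447 0.039 0.004]
0.74 [-22. -15.] [205. 232.]
0.69 [-46.  22.] [190. 242.]
0.6 [14.  0.] [199. 218.]
0.51 [49. 50.] [180. 205.]
0.51 [-43. -42.] [215. 240.]
0.46 [ 54. -26.] [209. 203.]
0.43 [17. 28.] [188. 217.]
```

Call:
send_rows(gripper=[1, 1, 1, 1, 1], slide=[[4.5, 1, 0], [9, 2, 0], [13.5, 3, 0], [18, 4, -2], [22.5, 5, -4]], twist=[0.03, 0.06, 0.09, 0.09, 0.09], grip_force=30)

```text
time_s: 64.75
position: [0.6756, 0.0323, 0.1797]
tool_rot: [-0.001, 0.653, 0.757, -0.001]
contact_force: [0.3, -0.3, 1.0]
finger_gap: 0.0868
gripper_force: 0.0
```

Call:
send_rows(gripper=[1, 1, 1, 1, 1], slide=[[3, 0.65, -3], [3, 0.65, -6], [3, 0.65, -9], [3, 0.65, -9], [3, 0.65, -9]], twist=[0, 0, 0, 0, 0])

```text
time_s: 65.25
position: [0.7037, 0.0379, 0.0915]
tool_rot: [-0.001, 0.654, 0.757, -0.001]
contact_force: [-0.4, -0.6, 1.3]
finger_gap: 0.0874
gripper_force: 0.0
```

```bash
python3 - <<'E'
from h import *
s=r.sense();p=s["position"];q=s["tool_rot"];y=2*np.arctan2(q[2],q[1])-np.pi/2;print(p,y)
print("d cm",100*(np.array([.7045,.0383,.018])-p),"twist",.1474-y)
E
```

```text
[0.70367479 0.03791578 0.09147366] 0.1460680751199841
d cm [ 0.08252101  0.03842204 -7.34736584] twist 0.0013319248800159056
```

Call:
send_rows(gripper=[1, 1, 1, 1, 1], slide=[[0.1, 0.05, -2.5], [0.1, 0.05, -5], [0.1, 0.05, -6.6], [0.1, 0.05, -7.3], [0.1, 0.05, -7.3]], twist=[0, 0, 0, 0, 0])

```text
time_s: 65.75
position: [0.7056, 0.039, 0.02]
tool_rot: [-0.0, 0.653, 0.757, -0.0]
contact_force: [-0.1, -0.1, -0.1]
finger_gap: 0.0871
gripper_force: 0.0
```

Call:
send_rows(gripper=[-1, -1, -1, -1, -1], slide=[[0, 0, 0], [0, 0, 0], [0, 0, 0], [0, 0, 0], [0, 0, 0]], twist=[0, 0, 0, 0, 0])

```text
time_s: 66.25
position: [0.7057, 0.0391, 0.0203]
tool_rot: [0.0, 0.653, 0.757, 0.0]
contact_force: [-0.2, -0.4, 0.6]
finger_gap: 0.0548
gripper_force: 0.0
```

Call:
send_rows(gripper=[-1, -1, -1, -1, -1], slide=[[0, 0, 0], [0, 0, 0], [0, 0, 0], [0, 0, 0], [0, 0, 0]], twist=[0, 0, 0, 0, 0])

```text
time_s: 66.75
position: [0.7051, 0.039, 0.0199]
tool_rot: [-0.0, 0.653, 0.757, -0.0]
contact_force: [-0.0, 0.2, -1.7]
finger_gap: 0.0157
gripper_force: 30.0
```

Call:
send_rows(gripper=[-1, -1, -1, -1, -1], slide=[[0, 0, 0], [0, 0, 0], [0, 0, 0], [0, 0, 0], [0, 0, 0]], twist=[0, 0, 0, 0, 0])

```text
time_s: 67.25
position: [0.7052, 0.039, 0.0199]
tool_rot: [-0.0, 0.653, 0.757, -0.0]
contact_force: [-3.8, 0.1, 1.6]
finger_gap: 0.0159
gripper_force: 30.0
```

Call:
send_rows(gripper=[-1, -1, -1, -1, -1], slide=[[0, 0, 1.5], [0, 0, 4], [-1, 0, 7], [-3, 0, 10], [-6, 1, 12]], twist=[0, 0, 0, 0, 0], grip_force=40)

```text
time_s: 67.75
position: [0.6475, 0.0467, 0.1432]
tool_rot: [0.003, 0.654, 0.756, 0.001]
contact_force: [-0.5, 0.7, -2.3]
finger_gap: 0.0156
gripper_force: 40.0
```

Call:
send_rows(gripper=[-1, -1, -1, -1, -1], slide=[[-3, 2, 0], [-6, 5, 0], [-8.5, 8, 0], [-10, 11.5, 0], [-10.5, 15, 0]], twist=[-0.03, -0.06, -0.09, -0.12, -0.152])

```text
time_s: 68.25
position: [0.539, 0.2004, 0.1408]
tool_rot: [-0.001, 0.709, 0.705, 0.001]
contact_force: [0.8, 0.7, -3.2]
finger_gap: 0.0156
gripper_force: 40.0
```

Call:
send_rows(gripper=[-1, -1, -1, -1, -1], slide=[[-0.1, 3.5, 0], [-0.1, 6.5, 0], [-0.1, 9, 0], [-0.1, 10.6, 0], [-0.1, 10.6, 0]], twist=[0, 0, 0, 0, 0])

```text
time_s: 68.75
position: [0.5393, 0.308, 0.1401]
tool_rot: [-0.0, 0.707, 0.707, 0.001]
contact_force: [-0.1, 0.7, -3.0]
finger_gap: 0.0158
gripper_force: 40.0
```

```bash
python3 - <<'E'
from lid import *
s=r.sense();p=s["position"];q=s["tool_rot"];y=2*np.arctan2(q[2],q[1])-np.pi/2;print(p,y,s["contact_force"],s["finger_gap"])
a=vision.capture("top");cv2.imwrite("pics/top_ov.png",a)
z=p[2]-.0199+.013;print("lid",lid(a,z,(120,150,270,300)))
# inner-floor-free tin check from the first picture, rim outer by minAreaRect of non-wood
b=cv2.imread("pics/top0.png")[180:262,150:240].astype(int);m=((b.max(2)-b.min(2))<28).astype(np.uint8)
ct=max(cv2.findContours(cv2.morphologyEx(m,2,np.ones((3,3))),0,2)[0],key=cv2.contourArea)
h=cv2.boundingRect(ct);print(h[0]+150,h[1]+180,h[2:])
E
```

```text
[0.53928639 0.30800845 0.14007652] -0.0007614015531272056 [-0.08590338  0.65175388 -3.03608375] 0.015814727757673157
lid (0.5405, 0.2623, 0.1447, 0.0735, np.float64(0.0686), 1402)
165 193 (62, 58)
```

```bash
python3 - <<'E'
from h import *
a=cv2.imread("pics/top_ov.png").astype(int);t=cv2.imread("pics/top0.png").astype(int)
def mask(c): return (c.max(2)-c.min(2))<40
def edge(img,z,rows,u_in,tag):
    out=[]
    for v in rows:
        m=mask(img[v:v+1])[0]; u=u_in
        while m[u]: u+=1
        out.append([u-.5,v]);
    w=np.array([at("top",q,z) for q in out]);k=np.polyfit(w[:,0],w[:,1],1)
    print(tag,"right edge y at x=.539:",round(np.polyval(k,.539),4),"slope",round(k[0],3),"sd",round(np.std(w[:,1]-np.polyval(k,w[:,0])),4),[int(o[0]+.5) for o in out][::4])
p=r.sense()["position"]
m=mask(a)
for v in range(170,275,6): print(v,"".join("#" if x else "." for x in m[v,140:270:2]))
E
```

```text
170 ###########################......................................
176 ###########################......................................
182 ###############......##..#.......................................
188 #######################################..........................
194 ##########################################.......................
200 ############################################.....................
206 ############################################.....................
212 #######################.##..################.....................
218 ############################################.....................
224 ############################################.....................
230 ############################################.....................
236 ############################################.....................
242 ############################################.....................
248 ############################################.....................
254 #########........................................................
260 ########.........................................................
266 ########.........................................................
272 ########.........................................................
```

```bash
python3 - <<'E'
from h import *
a=cv2.imread("pics/top_ov.png").astype(np.float32);t=cv2.imread("pics/top_lid.png").astype(np.float32);t0=cv2.imread("pics/top0.png").astype(np.float32)
sat=lambda c:c[...,2]-c[...,0]   # wood is strongly coloured
def cross(prof,thr):
    i=np.argmax(prof>thr);return i-1+(thr-prof[i-1])/(prof[i]-prof[i-1])
def rt(img,v0,v1,u0): p=sat(img)[v0:v1,u0:u0+30].mean(0);return u0+cross(p,(p[:3].mean()+p[-3:].mean())/2)
def bot(img,u0,u1,v0): p=sat(img)[v0:v0+25,u0:u1].mean(1);return v0+cross(p,(p[:3].mean()+p[-3:].mean())/2)
z=r.sense()["position"][2]-.0199
for n,i,zz,half in(("lid",a,z+.0105,.073),("tin",t0,.08,.069),("tin now",t,.08,.069)):
    u=rt(i,205,235,215);v=bot(i,205,220,238);print(n,u,v,"y centre",round(at("top",(u,220),zz)[1]+half,4),"x centre",round(at("top",(212,v),zz)[0]+half,4))
E
```

```text
lid 226.82118862867355 250.12051279097795 y centre 0.2864 x centre 0.5331
tin 226.72638875246048 250.3902438879013 y centre 0.2923 x centre 0.533
tin now 227.0992063805461 251.41333389282227 y centre 0.2914 x centre 0.5305
```

```bash
python3 - <<'E'
from h import *
a=cv2.imread("pics/top_ov.png");t=cv2.imread("pics/top0.png")
print(a[205:245,200:236].mean(0).astype(int)[:,[0,2]].tolist())
print(a[222:262,205:218].mean(1).astype(int)[:,[0,2]].tolist())
print(a[176:200,205:218].mean(1).astype(int)[:,[0,2]].tolist())
print("tin",t[205:240,214:234].mean(0).astype(int)[:,[0,2]].tolist())
for u in(220,222,224,226): print(u,round(at("top",(u,222),.1332)[1]+.073,4),round(at("top",(u,222),.08)[1]+.069,4))
E
```

```text
[[111, 123], [112, 123], [112, 124], [111, 123], [112, 123], [112, 124], [114, 125], [120, 130], [126, 135], [127, 136], [126, 136], [126, 135], [126, 136], [127, 136], [128, 137], [131, 140], [131, 139], [117, 128], [95, 114], [94, 114], [92, 107], [77, 89], [63, 74], [60, 71], [59, 71], [60, 73], [62, 85], [64, 109], [64, 124], [64, 126], [63, 125], [64, 125], [67, 131], [81, 149], [92, 163], [97, 170]]
[[111, 124], [111, 124], [111, 123], [111, 123], [111, 124], [111, 123], [110, 122], [111, 123], [110, 122], [111, 123], [110, 122], [111, 122], [111, 123], [110, 122], [110, 122], [111, 123], [110, 123], [110, 122], [111, 123], [111, 123], [111, 124], [111, 124], [111, 124], [111, 123], [111, 122], [100, 111], [73, 83], [62, 77], [64, 98], [62, 118], [62, 123], [62, 123], [63, 124], [63, 124], [62, 123], [61, 121], [60, 120], [61, 119], [60, 118], [58, 117]]
[[103, 177], [99, 176], [97, 177], [98, 176], [100, 176], [101, 176], [103, 176], [102, 176], [101, 176], [111, 174], [139, 166], [157, 164], [160, 164], [160, 164], [160, 164], [160, 164], [160, 164], [161, 165], [165, 168], [169, 171], [170, 171], [170, 171], [169, 171], [169, 171]]
tin [[160, 161], [160, 161], [160, 161], [160, 162], [159, 161], [155, 158], [134, 140], [94, 104], [61, 72], [54, 66], [53, 66], [55, 68], [57, 78], [59, 99], [58, 113], [65, 125], [80, 146], [90, 160], [92, 163], [92, 162]]
220 0.3021 0.3089
222 0.2973 0.304
224 0.2926 0.299
226 0.2879 0.2941
```

Call:
send_rows(gripper=[-1, -1, -1, -1, -1], slide=[[0, -0.15, -1], [0, -0.15, -2], [0, -0.15, -2.8], [0, -0.15, -3.4], [0, -0.15, -3.8]], twist=[0, 0, 0, 0, 0])

```text
time_s: 69.3
position: [0.5393, 0.303, 0.101]
tool_rot: [-0.0, 0.709, 0.705, -0.001]
contact_force: [0.2, -0.4, -1.6]
finger_gap: 0.0155
gripper_force: 40.0
```

Call:
send_rows(gripper=[-1, -1, -1, -1, -1], slide=[[0, 0, -0.3], [0, 0, -0.5], [0, 0, -0.7], [0, 0, -0.9], [0, 0, -1]], twist=[0, 0, 0, 0, 0])

```text
time_s: 69.8
position: [0.5395, 0.3036, 0.0919]
tool_rot: [0.0, 0.709, 0.705, 0.0]
contact_force: [-0.3, 0.4, -1.8]
finger_gap: 0.0156
gripper_force: 40.0
```

Call:
send_rows(gripper=[-1, -1, -1, -1, -1], slide=[[0, 0, -0.1], [0, 0, -0.2], [0, 0, -0.2], [0, 0, -0.2], [0, 0, -0.2]], twist=[0, 0, 0, 0, 0], grip_force=10)

```text
time_s: 70.3
position: [0.5395, 0.3037, 0.0918]
tool_rot: [-0.001, 0.709, 0.705, 0.0]
contact_force: [-5.4, -1.3, 8.9]
finger_gap: 0.0159
gripper_force: 10.0
```

Call:
send_rows(gripper=[-0.4, 0, 0.4, 0.8, 1], slide=[[0, 0, 0.1], [0, 0, 0.1], [0, 0, 0.1], [0, 0, 0.1], [0, 0, 0.1]], twist=[0, 0, 0, 0, 0])

```text
time_s: 70.8
position: [0.5396, 0.3036, 0.0909]
tool_rot: [0.0, 0.709, 0.705, -0.0]
contact_force: [0.1, 0.2, 0.1]
finger_gap: 0.0477
gripper_force: 0.0
```

Call:
send_rows(gripper=[1, 1, 1, 1, 1], slide=[[0, 0, 0], [0, 0, 1], [0, 0, 4], [0, 0, 8], [0, 0, 12]], twist=[0, 0, 0, 0, 0])

```text
time_s: 71.3
position: [0.5394, 0.3032, 0.2127]
tool_rot: [0.0, 0.709, 0.705, -0.0]
contact_force: [0.5, 1.1, -0.4]
finger_gap: 0.0843
gripper_force: 0.0
```

Call:
send_rows(gripper=[1, 1, 1, 1, 1], slide=[[0, 4, 1], [-2, 9, 2], [-6, 13, 2], [-10, 17, 2], [-14, 20, 2]], twist=[0, 0, 0, 0, 0])

```text
time_s: 71.8
position: [0.4119, 0.4943, 0.2318]
tool_rot: [0.0, 0.709, 0.705, 0.001]
contact_force: [0.1, 1.1, 1.0]
finger_gap: 0.0873
gripper_force: 0.0
```

```bash
python3 - <<'E'
from lid import *
s=r.sense();print(s["time_s"],s["position"],s["contact_force"])
a=vision.capture("top");j=vision.capture("side");cv2.imwrite("pics/top_f.png",a);cv2.imwrite("pics/side_f.png",j)
print("lid",lid(a,.085,(140,170,260,280)))
for n in("top","side"):
    for q in("lid","scoop","tin","sweet1","tumbler","stamp"):
        for d in vision.tip_of(q,n)[:3]:
            if d["p"]>.35: print(n,q,round(d["p"],2),np.round(d["uv"],1),np.round(at(n,d["uv"],.072 if q=="lid" else .004),3))
def pan(i): return None
E
```

```text
71.8 [0.41193729 0.49426558 0.23184057] [0.14189659 1.05307862 0.96252999]
lid (0.5413, 0.3042, 0.1459, 0.1453, np.float64(0.0038), 3481)
top lid 0.9 [195.  220.6] [0.54  0.304 0.072]
top scoop 0.94 [305.7 258.1] [0.446 0.034 0.004]
top scoop 0.82 [249.3 320.7] [0.289 0.18  0.004]
top scoop 0.78 [422.5 326.4] [ 0.267 -0.26   0.004]
top tumbler 0.81 [183.2 158. ] [0.718 0.354 0.004]
top stamp 0.57 [223.4 153. ] [0.728 0.247 0.004]
side lid 0.94 [279.3 195.3] [0.536 0.297 0.072]
side scoop 0.9 [291.3 271.4] [0.45  0.03  0.004]
side scoop 0.82 [273.4 373. ] [ 0.275 -0.266  0.004]
side scoop 0.65 [212.6 257.5] [0.287 0.181 0.004]
side tin 0.8 [280.1 212.7] [0.541 0.31  0.004]
side tumbler 0.78 [325.7 196.4] [0.709 0.334 0.004]
side stamp 0.65 [348.5 206.8] [0.742 0.245 0.004]
side stamp 0.42 [279.1 192.2] [0.588 0.428 0.004]
```

```bash
python3 -c "
from rig import r
print(r.finish_job())"
```

```text
the job is handed in; nothing more can be done
None
```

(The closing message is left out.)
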